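# Close up the slow cooker's snap-tab lid and lock it

## Robot

A 7-joint arm with a two-finger parallel gripper is mounted at the origin on the work surface. World frame = base frame: x ahead of the robot, y to its left, z up, the work surface at z = 0. Lengths are in m, angles in rad, forces in N, time in s.
With the tool pointing down it reaches from about 0.425 to 0.925 m from the base axis. Payload 6.8 kg.
Tool frame: the origin (TCP) lies midway between the tips of the shut fingers; the grasp point (between the pads) lies behind it (arm.hold_point_z is the x of the grasp point in the tool frame, in m); x points along the fingers, y is the direction in which the jaws open and shut, and the axes are right-handed (so a half turn about x gives the same grasp; the last joint's range is limited). The gripper opens to 85 mm and grips with 20 to 120 N. Pads are 22 mm wide; open, the fingers measure 114 mm over their backs; the gripper's body (76 mm by 85 mm) begins 54 mm behind the grasp point. The pads swing forward as they close: fully open they stand 13 mm farther back than shut.
Start: joints at [-1.361, 0.477, 0.022, 1.555, -0.011, 1.109, -0.083], TCP at [0.211, 0.641, 0.231] pointing down, gripper open.
Joint ranges: [-2.96, 2.96], [-0.34, 2.1], [-1.41, 1.46], [0.24, 2.44], [-1.37, 4.51], [0.17, 1.92], [-2.96, 2.96]. Speed limits (rad/s): [2.39, 2.39, 3.14, 3.14, 3.14, 3.14, 3.14].

## Interface

Orientations are given as a unit quaternion [w, x, y, z].
In Python, from workcell import arm gives the robot as it stands.
- The arm moves only by the tool servo_tool, never from a script. Its argument "series" is a list of rows, each a list of 3 entries, a list of its own where there are three numbers: the turn, a rotation vector about the tool's x, y, z in rad, then the shift along the tool's x, y, z in m, then the closure, from 0 (fully open) to 1 (shut). In form: [[[wx, wy, wz], [x, y, z], gripper], ...]. A call has 1 to 5 rows; each row shifts and turns the pose as measured when the row begins, along the tool's axes as they then stand; what a row does not reach is not made up. A row lasts 1/12 s, in which the tool goes at most 41.7 mm and 7.16 degrees, less where a joint would pass 70% of its speed; a pose out of reach is approached as far as the arm can. A call with a gripper value outside its range is refused whole. The fingers move at their own pace and stop on an object; "force" is the grip in N (left out, the last holds). Time passes only in rows, so rows that do not move let the fingers close. It gives the time, the measured TCP pose, the force and the opening at its end, in the units of the state.
- arm.get_obs(): the state, without advancing time (a new reading comes with each control period).
- arm.get_image(name): name is "scene" or "top"; returns a dict with "image" (480x640x3 uint8, blue, green, red), "fx", "fy", "cx", "cy" (pixels), "cam_to_world" (4x4, takes a point from camera to world coordinates). Camera axes: x right, y down, z forward; pixel columns grow to the right and rows downward; lengths in m; the calibration is good to about 2 mm. A picture is of the moment at which its call begins. There is no depth.
- arm.job_done(): hands the job in, once; it reports no verdict.
The state is a dict: "time_s": time; "q": joint angles; "qd": joint speeds; "tau": joint torques, N m; "ee_pos": TCP position; "orientation": TCP orientation; "contact_force": force on the tool from outside, world axes, zero at the start; "torque": the same for the moment, N m; "finger_gap": finger opening in m.
Only numpy, scipy, OpenCV 4.12 (cv2) and the standard library are available. Lean on these libraries where they do the work, as an engineer would, in place of code of your own. Each camera call takes 0.05 s, during which the arm holds its last target.

## Task

Get the slow cooker ready to carry: press down the four blue snap tabs around its lid, one after another, until every one has clicked all the way down flat on the lid and stays. Then turn the black lock collar in the middle of the lid clockwise by its white fin until the fin points at the red mark. Press gently, never with more than 40 N, and leave everything else on the counter where it is.

Things in the scene. Friction and masses are not known exactly. Their poses are not given: they have to be found in the camera images.
- cooker: round steel slow cooker, 212 mm across, 112 mm to the top of the metal base, 140 mm to the top of the grey lid, two black side handles; stands firm, does not slide. Origin at the centre of its underside, z up; its yaw varies. More than 40 N of contact force on any part of it is rough handling; the jolt of a click adds up to about 15 N for an instant.
- crock (a joint): sinking of the white crock, with its grey lid (198 mm across), tabs and collar, in m: it rides in the base on a springy seat, 0 at rest, at most 0.026. Spring about 850 N/m, but it begins to give only at some 1 to 8 N of downward press, depending on how full the crock is, which cannot be seen.
- tab_1 (a joint): angle of snap tab 1 in rad: 0 = open, sloping up and outwards at about 34 degrees; 0.65 = down on its stop, flat over the lid; above 0.60 it is engaged. It goes down in four clicks: pressed at its point each takes about 8 to 12 N, then the tab drops a step, to about 0.16, 0.33, 0.49, 0.65, and stays.
- tab_1_press (a point): where to press snap tab 1: top face, between two white lines. Blue flap 70 x 40 x 6 mm, hinged 52 mm from the collar's axis, 7 mm above the lid's top, pointing straight outwards 45 degrees counter-clockwise from the cooker's x axis. The point is 42 mm out along the flap: 85 mm from the axis when up, 94 mm when down, 26 mm higher when up. Pressed on its very end the flap may bind.
- tab_2 (a joint): angle of snap tab 2 in rad: 0 = open, sloping up and outwards at about 34 degrees; 0.65 = down on its stop, flat over the lid; above 0.60 it is engaged. It goes down in four clicks: pressed at its point each takes about 8 to 12 N, then the tab drops a step, to about 0.16, 0.33, 0.49, 0.65, and stays.
- tab_2_press (a point): where to press snap tab 2: top face, between two white lines. Blue flap 70 x 40 x 6 mm, hinged 52 mm from the collar's axis, 7 mm above the lid's top, pointing straight outwards 135 degrees counter-clockwise from the cooker's x axis. The point is 42 mm out along the flap: 85 mm from the axis when up, 94 mm when down, 26 mm higher when up. Pressed on its very end the flap may bind.
- tab_3 (a joint): angle of snap tab 3 in rad: 0 = open, sloping up and outwards at about 34 degrees; 0.65 = down on its stop, flat over the lid; above 0.60 it is engaged. It goes down in four clicks: pressed at its point each takes about 8 to 12 N, then the tab drops a step, to about 0.16, 0.33, 0.49, 0.65, and stays.
- tab_3_press (a point): where to press snap tab 3: top face, between two white lines. Blue flap 70 x 40 x 6 mm, hinged 52 mm from the collar's axis, 7 mm above the lid's top, pointing straight outwards 225 degrees counter-clockwise from the cooker's x axis. The point is 42 mm out along the flap: 85 mm from the axis when up, 94 mm when down, 26 mm higher when up. Pressed on its very end the flap may bind.
- tab_4 (a joint): angle of snap tab 4 in rad: 0 = open, sloping up and outwards at about 34 degrees; 0.65 = down on its stop, flat over the lid; above 0.60 it is engaged. It goes down in four clicks: pressed at its point each takes about 8 to 12 N, then the tab drops a step, to about 0.16, 0.33, 0.49, 0.65, and stays.
- tab_4_press (a point): where to press snap tab 4: top face, between two white lines. Blue flap 70 x 40 x 6 mm, hinged 52 mm from the collar's axis, 7 mm above the lid's top, pointing straight outwards 315 degrees counter-clockwise from the cooker's x axis. The point is 42 mm out along the flap: 85 mm from the axis when up, 94 mm when down, 26 mm higher when up. Pressed on its very end the flap may bind.
- collar (a joint): angle of the lock collar in rad, growing clockwise seen from above: 0 to 0.45 at the start (unlocked), 1.35 = fin pointing exactly at the red mark (locked), end stop at 1.85, beyond the mark. Stays where it is left; takes about 0.12 N m, or 4 N at the fin's outer part.
- collar_center (a point): point on the collar's vertical axis, level with the collar's top face (15 mm above the lid's top). The collar is a black disc, 84 mm across, 12 mm thick, captive in the middle of the lid, free to turn.
- fin_tip (a point): upper outer corner of the collar's white fin, 43 mm from the axis and 32 mm above the collar's top face. The fin is an upright radial plate 8 mm thick, reaching from 7 to 43 mm from the axis and 32 mm above the collar's top; it turns with the collar.
- lock_mark (a point): middle of the red painted line on the lid, 30 mm long, 6 mm wide, 66 mm from the collar's axis along the cooker's +x axis; painted flat on the lid.
- jar_a: glass spice jar, red-brown contents, 50 mm across, 96 mm high, on the wooden turntable; origin at the centre of its underside. Leave it alone.
- jar_b: glass spice jar, yellow contents, 50 mm across, 96 mm high, on the turntable; origin at the centre of its underside. Leave it alone.
- mill: steel pepper mill, 56 mm across, 178 mm high, on the turntable; origin at the centre of its underside. Leave it alone.
- turner: bamboo turner, 300 mm long, lying on the counter beyond the cooker; origin at the middle of its length. Leave it alone.
- mug: blue mug, 80 mm across, 95 mm high; origin at the centre of its underside. Leave it alone.
- bowl: white bowl, 140 mm across, 60 mm high; origin at the centre of its underside. Leave it alone.

How it is judged:
By the outcome, as a careful person would: the job done as asked, in the order asked, and still so for the second after the job is handed in, with the robot touching nothing.
It also fails if it takes over 70 s, if anything falls off the work surface, if the arm or the gripper's body presses on something with over 40 N, if the wrist force passes 120 N, or if a joint passes its speed limit or range.

## Working session

There is one attempt and no reset: what is moved stays moved. The work goes in short steps, Python scripts to look and compute and a tool call to move; the robot and the scene stay as the last step left them, time stands still between calls to the robot, and variables do not carry over. Pictures are saved under pics/ and viewed, and the job is handed in when it is done.

Besides the shell and the picture viewer there is one more tool, called after "Emit:" in YAML: its name, and indented under it one key for each argument. servo_tool: Moves the arm, as the interface text tells. Its arguments: {"type":"object","properties":{"series":{"type":"array","items":{"type":"array"}},"force":{"type":"number"}},"required":["series"]}

```bash
ls; mkdir -p pics; python3 - <<'E'
from workcell import arm
import cv2
o=arm.get_obs()
for k,v in o.items(): print(k,v)
print(arm.hold_point_z)
for n in("scene","top"):
    d=arm.get_image(n); cv2.imwrite(f"pics/{n}0.png",d["image"]); print(n,d["fx"],d["fy"],d["cx"],d["cy"]); print(d["cam_to_world"])
E
```

```text
pics
time_s 0.0
q [-1.36110205  0.47782833  0.02236392  1.55645222 -0.01153472  1.10929325
 -0.08310222]
qd [ 0.00061721 -0.00057485 -0.00045217  0.00018885 -0.00080782 -0.00055469
  0.00062365]
tau [-4.47925877e-04 -5.96452868e+01  1.60805661e+00 -2.81191188e+01
  1.25264993e-02  9.30552604e-03  1.46150126e-05]
ee_pos [0.21075234 0.64063127 0.23030693]
orientation [ 0.69813569  0.11123896  0.69825959 -0.11254331]
contact_force [ 0.28754887 -0.81352181 -0.34081755]
torque [0.00679117 0.01379454 0.03421472]
finger_gap 0.08529111950184912
-0.0187
scene 528.1465435054405 528.1465435054405 324.2216383829553 234.54262702911637
[[-0.78099985  0.37219951 -0.5015045   1.2967774 ]
 [ 0.62452916  0.46750616 -0.62562074  1.01773969]
 [ 0.00160071 -0.80181389 -0.59757169  0.99549137]
 [ 0.          0.          0.          1.        ]]
top 486.067793875157 486.067793875157 310.62565277280623 242.35750365514824
[[ 0.03358516 -0.97894077  0.20136286  0.34864396]
 [-0.99942731 -0.03206261  0.01081896  0.0813376 ]
 [-0.0041349  -0.2016109  -0.97945697  1.22071561]
 [ 0.          0.          0.          1.        ]]
```

View pics/scene0.png

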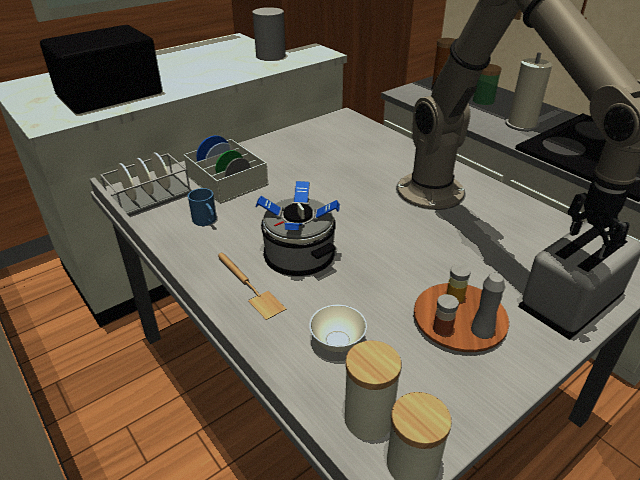

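View pics/top0.png

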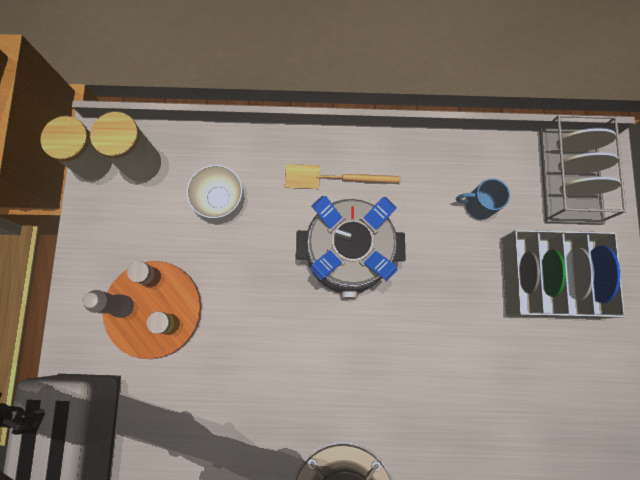

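Top view: the cooker is at about (352,243), with the red mark at (352,213) pointing away from the robot. The fin points left at about (341,233). I'll enlarge this area.

```bash
python3 - <<'E'
import cv2
a=cv2.imread("pics/top0.png")[180:310,285:420]; cv2.imwrite("pics/topc.png",cv2.resize(a,None,fx=5,fy=4.6,interpolation=cv2.INTER_CUBIC) if 0 else cv2.resize(a,(675,650)[:1]+(600,) if 0 else (620,597),interpolation=cv2.INTER_CUBIC))
a=cv2.imread("pics/scene0.png")[170:280,240:360]; cv2.imwrite("pics/scenec.png",cv2.resize(a,(600,550),interpolation=cv2.INTER_CUBIC))
E
```

```text
(no output)
```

View pics/topc.png

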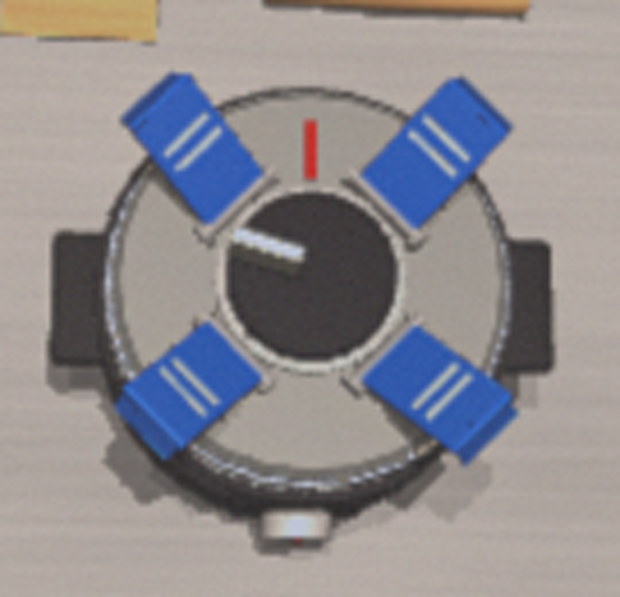

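View pics/scenec.png

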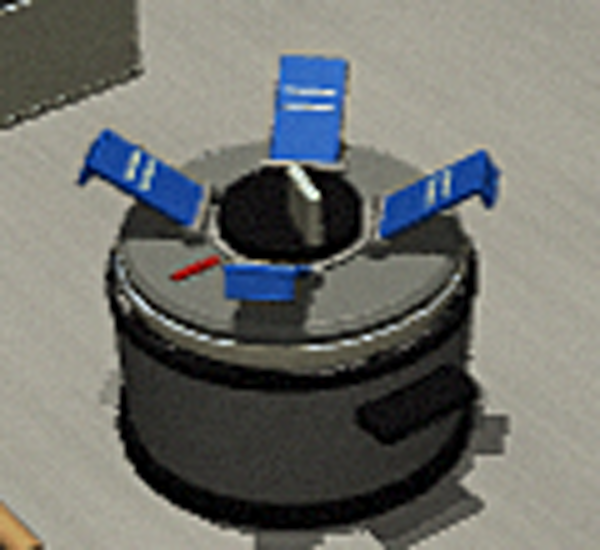

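```bash
cat > h.py <<'E'
import numpy as np
C={"top":(486.067793875157,310.62565277280623,242.35750365514824,np.array([[0.03358516,-0.97894077,0.20136286,0.34864396],[-0.99942731,-0.03206261,0.01081896,0.0813376],[-0.0041349,-0.2016109,-0.97945697,1.22071561]])),
"scene":(528.1465435054405,324.2216383829553,234.54262702911637,np.array([[-0.78099985,0.37219951,-0.5015045,1.2967774],[0.62452916,0.46750616,-0.62562074,1.01773969],[0.00160071,-0.80181389,-0.59757169,0.99549137]]))}
def ray(n,u,v):
    f,cx,cy,T=C[n]; return T[:,3],T[:,:3]@np.array([(u-cx)/f,(v-cy)/f,1])
def atz(n,u,v,z):
    o,d=ray(n,u,v); return o+d*(z-o[2])/d[2]
def proj(n,p):
    f,cx,cy,T=C[n]; q=T[:,:3].T@(np.array(p)-T[:,3]); return cx+f*q[0]/q[2],cy+f*q[1]/q[2]
E
python3 - <<'E'
from h import *
t=lambda u,v:(285+(u+.5)/4.593-.5,180+(v+.5)/4.592-.5)
s=lambda u,v:(240+u/5,170+v/5)
P={}
for n,u,v,z in [("ctr",311.5,276,.155),("mark",310.5,150,.14),("t1",193,142,.173),("t2",188,387,.173),("t3",442,390,.173),("t4",438,146,.173),("finout",235,237,.187),("finin",303,252,.187)]:
    P[n]=atz("top",*t(u,v),z); print(n,P[n].round(4))
for n,u,v,z in [("ctr",291,214,.155),("mark",195,269,.14),("t?",140,172,.173),("t?",310,98,.173),("t?",440,190,.173)]: print("scene",n,atz("scene",*s(u,v),z).round(4))
c=(P["t1"]+P["t2"]+P["t3"]+P["t4"])/4; print("mean",c)
for k in("t1","t2","t3","t4","mark","finout","finin"):
    d=P[k]-P["ctr"]; print(k,np.hypot(*d[:2]).round(4),np.degrees(np.arctan2(d[1],d[0])).round(1))
E
```

```text
ctr [ 5.769e-01 -3.000e-04  1.550e-01]
mark [6.445e-01 1.000e-04 1.400e-01]
t1 [0.6376 0.0597 0.173 ]
t2 [0.5172 0.0588 0.173 ]
t3 [ 0.5197 -0.0617  0.173 ]
t4 [ 0.6395 -0.0592  0.173 ]
finout [0.5877 0.0388 0.187 ]
finin [0.5815 0.0064 0.187 ]
scene ctr [0.5847 0.012  0.155 ]
scene mark [0.6461 0.0045 0.14  ]
scene t? [ 0.6417 -0.0533  0.173 ]
scene t? [ 0.5195 -0.0569  0.173 ]
scene t? [0.5207 0.0663 0.173 ]
mean [ 0.57851605 -0.00059574  0.173     ]
t1 0.0854 44.6
t2 0.084 135.3
t3 0.0838 -132.9
t4 0.086 -43.2
mark 0.0677 0.3
finout 0.0405 74.4
finin 0.0081 55.1
```

```bash
cat >> h.py <<'E'
from scipy.spatial.transform import Rotation as R
CTR=np.array([0.578,0.0,0]);YAW=0.0
def pose():
    from workcell import arm
    o=arm.get_obs(); w,x,y,z=o["orientation"]; return o,np.array(o["ee_pos"]),R.from_quat([x,y,z,w])
def Rdown(zaz):  # tool x down, tool z horizontal at azimuth zaz (deg)
    a=np.radians(zaz); zx=np.array([np.cos(a),np.sin(a),0]); x=np.array([0,0,-1.]); y=np.cross(zx,x)
    return R.from_matrix(np.stack([x,y,zx],1))
def plan(target,zaz):
    o,p,r=pose(); best=None
    for k in(zaz,zaz+180):
        q=Rdown(k); rv=(r.inv()*q).as_rotvec()
        if best is None or np.linalg.norm(rv)<np.linalg.norm(best): best=rv
    M=r.as_matrix()
    print("t",round(o["time_s"],2),"pos",p.round(4),"F",np.round(o["contact_force"],1),"q7",o["q"][6].round(2),"gap",round(o["finger_gap"],4)); print("axes y",M[:,1].round(3),"z",M[:,2].round(3),"x",M[:,0].round(3))
    sh=r.inv().apply(np.array(target)-p)
    print("rotvec",best.round(4),"deg",np.degrees(np.linalg.norm(best)).round(1),"shift",sh.round(4),"norm",np.linalg.norm(sh).round(4))
E
python3 - <<'E'
from h import *
for n,u,v,z in[("mill",95,300,.178),("ja",142,272,.096),("jb",160,322,.096),("bowl",215,195,.06)]: print(n,atz("top",u,v,z).round(3))
plan([.518,.06,.3],135)
plan([.638,.06,.3],45)
E
```

```text
mill [0.422 0.55  0.178]
ja [0.496 0.485 0.096]
jb [0.383 0.432 0.096]
bowl [0.7   0.336 0.06 ]
t 0.1 pos [0.2108 0.6407 0.2304] F [-0.2  0.1  0.8] q7 -0.08 gap 0.0853
axes y [ 0.312  0.95  -0.002] z [ 0.95  -0.312  0.   ] x [-0.    -0.002 -1.   ]
rotvec [0.4676 0.0005 0.0016] deg 26.8 shift [-0.0688 -0.4557  0.4733] norm 0.6606
t 0.1 pos [0.2108 0.6407 0.2304] F [-0.2  0.1  0.8] q7 -0.08 gap 0.0853
axes y [ 0.312  0.95  -0.002] z [ 0.95  -0.312  0.   ] x [-0.    -0.002 -1.   ]
rotvec [-1.1032e+00 -8.0000e-04  1.5000e-03] deg 63.2 shift [-0.0688 -0.4182  0.5873] norm 0.7243
```

Emit:
servo_tool:
  series:
    - [[0,0,0],[-0.035,0,0],1]
    - [[0,0,0],[-0.035,0,0],1]
    - [[0,0,0],[-0.01,-0.027,0.028],1]
    - [[0,0,0],[0,-0.028,0.029],1]
    - [[0,0,0],[0,-0.028,0.029],1]
  force: 40

```text
time_s: 0.52
ee_pos: [0.2593, 0.5382, 0.3086]
orientation: [0.697, 0.103, 0.701, -0.109]
contact_force: [0.5, -0.9, 0.7]
finger_gap: 0.0254
```

Emit:
servo_tool:
  series:
    - [[0,0,0],[0,-0.028,0.029],1]
    - [[0,0,0],[0,-0.028,0.029],1]
    - [[0,0,0],[0,-0.028,0.029],1]
    - [[0,0,0],[0,-0.028,0.029],1]
    - [[0,0,0],[0,-0.028,0.029],1]

```text
time_s: 0.93
ee_pos: [0.3574, 0.3538, 0.3085]
orientation: [0.697, 0.102, 0.701, -0.108]
contact_force: [0.9, 1.0, 0.7]
finger_gap: -0.0001
```

Emit:
servo_tool:
  series:
    - [[0,0,0],[0,-0.028,0.029],1]
    - [[0,0,0],[0,-0.028,0.029],1]
    - [[0,0,0],[0,-0.028,0.029],1]
    - [[0,0,0],[0,-0.028,0.029],1]
    - [[0,0,0],[0,-0.028,0.029],1]

```text
time_s: 1.35
ee_pos: [0.4547, 0.1697, 0.3085]
orientation: [0.697, 0.102, 0.702, -0.108]
contact_force: [1.3, 0.3, 0.3]
finger_gap: 0.0001
```

Emit:
servo_tool:
  series:
    - [[0.117,0,0],[0,0,0],1]
    - [[0.117,0,0],[0,0,0],1]
    - [[0.117,0,0],[0,0,0],1]
    - [[0.117,0,0],[0,0,0],1]

```text
time_s: 1.68
ee_pos: [0.4586, 0.156, 0.308]
orientation: [0.65, 0.27, 0.653, -0.279]
contact_force: [-0.0, 0.1, -0.5]
finger_gap: 0.0002
```

```bash
python3 - <<'E'
from h import *
plan([.523,.055,.2],135)
E
```

```text
t 1.68 pos [0.4586 0.156  0.308 ] F [-0.   0.1 -0.5] q7 0.35 gap 0.0002
axes y [ 0.715  0.699 -0.014] z [ 0.699 -0.715  0.002] x [-0.008 -0.011 -1.   ]
rotvec [-0.0114  0.0017  0.0136] deg 1.0 shift [ 0.1085 -0.0231  0.117 ] norm 0.1612
```

Emit:
servo_tool:
  series:
    - [[-0.01,0,0.013],[0,-0.008,0.039],1]
    - [[0,0,0],[0,-0.008,0.039],1]
    - [[0,0,0],[0,-0.007,0.039],1]
    - [[0,0,0],[0.035,0,0],1]
    - [[0,0,0],[0.035,0,0],1]

```text
time_s: 2.1
ee_pos: [0.5302, 0.054, 0.2423]
orientation: [0.656, 0.277, 0.648, -0.271]
contact_force: [-0.1, 1.6, -1.0]
finger_gap: 0.0003
```

```bash
python3 - <<'E'
from h import *
plan([.524,.054,.2],135)
from workcell import arm
import cv2
for n,b in(("scene",(150,280,240,360)),("top",(180,310,285,420))):
    a=arm.get_image(n)["image"][b[0]:b[1],b[2]:b[3]]; cv2.imwrite(f"pics/{n}1.png",cv2.resize(a,None,fx=4.5,fy=4.5,interpolation=cv2.INTER_CUBIC))
E
```

```text
t 2.1 pos [0.5302 0.054  0.2423] F [-0.1  1.6 -1. ] q7 0.68 gap 0.0003
axes y [0.714 0.7   0.012] z [ 0.7   -0.714  0.008] x [ 0.014  0.003 -1.   ]
rotvec [-0.0099  0.0079 -0.0117] deg 1.0 shift [ 0.0422 -0.005  -0.0047] norm 0.0427
```

View pics/scene1.png

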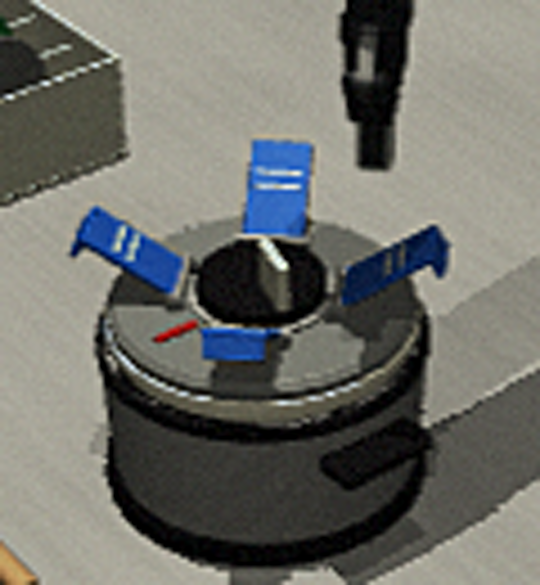

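View pics/top1.png

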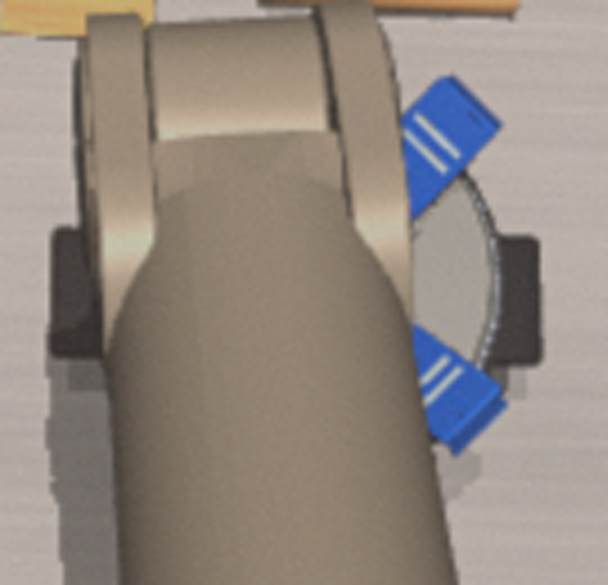

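Emit:
servo_tool:
  series:
    - [[-0.01,0.008,-0.012],[0.02,-0.005,-0.005],1]
    - [[0,0,0],[0.02,0,0],1]
    - [[0,0,0],[0.01,0,0],1]
    - [[0,0,0],[0.002,0,0],1]

```text
time_s: 2.53
ee_pos: [0.5196, 0.0556, 0.1889]
orientation: [0.651, 0.267, 0.657, -0.272]
contact_force: [0.0, -0.3, 0.2]
finger_gap: -0.0002
```

Emit:
servo_tool:
  series:
    - [[0,0,0],[0.004,0,0],1]
    - [[0,0,0],[0.004,0,0],1]

```text
time_s: 2.7
ee_pos: [0.5206, 0.0569, 0.1828]
orientation: [0.651, 0.268, 0.656, -0.271]
contact_force: [0.3, 0.9, 0.2]
finger_gap: -0.0001
```

```bash
python3 - <<'E'
from h import *
plan([.524,.054,.17],135)
E
```

```text
t 2.7 pos [0.5206 0.0569 0.1828] F [0.3 0.9 0.2] q7 0.73 gap -0.0001
axes y [ 0.704  0.71  -0.007] z [ 0.71  -0.704 -0.005] x [-0.008 -0.001 -1.   ]
rotvec [ 0.0046 -0.0047  0.0066] deg 0.5 shift [0.0128 0.0004 0.0045] norm 0.0136
```

Emit:
servo_tool:
  series:
    - [[0,0,0],[0.004,0,0.005],1]
    - [[0,0,0],[0.004,0,0],1]

```text
time_s: 2.87
ee_pos: [0.5257, 0.054, 0.1763]
orientation: [0.653, 0.268, 0.656, -0.269]
contact_force: [-1.0, 0.3, 0.7]
finger_gap: -0.0003
```

Emit:
servo_tool:
  series:
    - [[0,0,0],[0.003,0,0],1]
    - [[0,0,0],[0.003,0,0],1]

```text
time_s: 3.03
ee_pos: [0.5267, 0.0539, 0.1707]
orientation: [0.653, 0.269, 0.655, -0.269]
contact_force: [-0.9, -0.4, 4.6]
finger_gap: -0.0001
```

Emit:
servo_tool:
  series:
    - [[0,0,0],[0.003,0,0],1]
    - [[0,0,0],[0.003,0,0],1]

```text
time_s: 3.2
ee_pos: [0.5281, 0.0534, 0.1659]
orientation: [0.654, 0.269, 0.654, -0.269]
contact_force: [-1.3, -1.9, 8.2]
finger_gap: -0.0004
```

Emit:
servo_tool:
  series:
    - [[0,0,0],[0.003,0,0],1]
    - [[0,0,0],[0.003,0,0],1]

```text
time_s: 3.37
ee_pos: [0.5298, 0.0528, 0.1617]
orientation: [0.655, 0.27, 0.653, -0.268]
contact_force: [-1.0, -2.0, 10.9]
finger_gap: 0.0002
```

Emit:
servo_tool:
  series:
    - [[0,0,0],[0.003,0,0],1]
    - [[0,0,0],[0.003,0,0],1]

```text
time_s: 3.53
ee_pos: [0.532, 0.052, 0.158]
orientation: [0.656, 0.272, 0.652, -0.268]
contact_force: [-2.0, -1.0, 11.6]
finger_gap: -0.0003
```

Emit:
servo_tool:
  series:
    - [[0,0,0],[0.002,0,-0.005],1]
    - [[0,0,0],[0.003,0,-0.004],1]

```text
time_s: 3.7
ee_pos: [0.5315, 0.0527, 0.1563]
orientation: [0.66, 0.273, 0.646, -0.269]
contact_force: [-0.1, -6.9, 12.6]
finger_gap: 0.0002
```

```bash
python3 - <<'E'
from h import *
plan([.524,.054,.15],135)
E
```

```text
t 3.7 pos [0.5315 0.0527 0.1563] F [-0.1 -6.9 12.6] q7 0.75 gap 0.0002
axes y [0.708 0.706 0.012] z [ 0.706 -0.708  0.015] x [ 0.019 -0.002 -1.   ]
rotvec [-0.0019  0.0151 -0.0122] deg 1.1 shift [ 0.0062 -0.0045 -0.0062] norm 0.0099
```

```bash
cat > look.py <<'E'
import sys,cv2
from workcell import arm
a=arm.get_image("scene")["image"][150:280,240:360]; cv2.imwrite(f"pics/{sys.argv[1]}.png",cv2.resize(a,None,fx=4.6,fy=4.6,interpolation=cv2.INTER_CUBIC))
E
python3 look.py s2
```

```text
(no output)
```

View pics/s2.png

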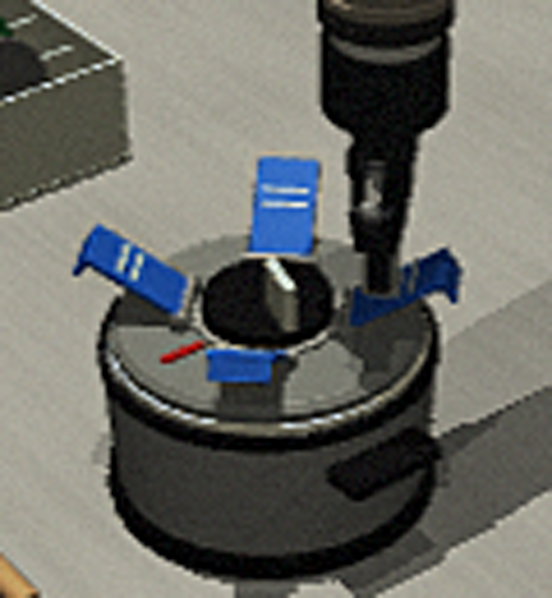

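The finger slid inward towards the hinge: its tip is at (378,290) on the inner half of the tab, the crock has sunk, and the tab is still up. I'll lift and press again farther out.

Emit:
servo_tool:
  series:
    - [[0,0,0],[-0.015,0,0],1]
    - [[0,0.015,-0.012],[-0.015,-0.003,-0.008],1]
    - [[0,0,0],[0,0,-0.004],1]
    - [[0,0,0],[0,0,0],1]

```text
time_s: 4.08
ee_pos: [0.5208, 0.0576, 0.1869]
orientation: [0.653, 0.272, 0.652, -0.272]
contact_force: [0.1, 0.2, -0.7]
finger_gap: -0.0001
```

```bash
python3 - <<'E'
from h import *
plan([.520,.058,.18],135)
E
python3 look.py s3
```

```text
t 4.08 pos [0.5208 0.0576 0.1869] F [ 0.1  0.2 -0.7] q7 0.71 gap -0.0001
axes y [0.711 0.703 0.001] z [ 0.703 -0.711  0.002] x [ 0.002 -0.001 -1.   ]
rotvec [-0.0053  0.0023 -0.0009] deg 0.3 shift [ 0.0069 -0.0003 -0.0009] norm 0.007
```

View pics/s3.png

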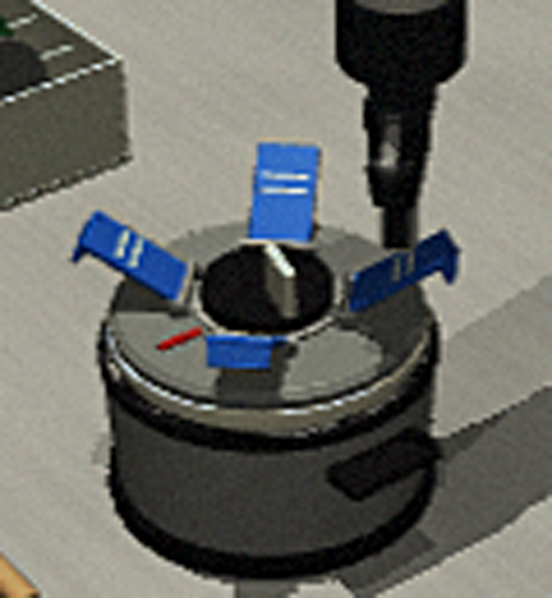

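Emit:
servo_tool:
  series:
    - [[0,0,0],[0.006,0,0],1]
    - [[0,0,0],[0.006,0,-0.001],1]
    - [[0,0,0],[0.004,0,-0.001],1]

```text
time_s: 4.38
ee_pos: [0.5209, 0.0586, 0.1699]
orientation: [0.654, 0.273, 0.651, -0.272]
contact_force: [-1.5, -2.4, 12.8]
finger_gap: 0.0004
```

Emit:
servo_tool:
  series:
    - [[0,0,0],[0.004,0,-0.001],1]
    - [[0,0,0],[0.004,0,-0.001],1]
    - [[0,0,0],[0.004,0,-0.001],1]

```text
time_s: 4.63
ee_pos: [0.5199, 0.06, 0.1571]
orientation: [0.655, 0.273, 0.65, -0.272]
contact_force: [-3.4, 1.3, 13.0]
finger_gap: -0.0001
```

Emit:
servo_tool:
  series:
    - [[0,0,0],[0.003,0,-0.001],1]
    - [[0,0,0],[0.003,0,-0.001],1]

```text
time_s: 4.8
ee_pos: [0.5184, 0.0617, 0.1498]
orientation: [0.654, 0.273, 0.65, -0.272]
contact_force: [-1.8, -1.4, 9.6]
finger_gap: 0.0003
```

Emit:
servo_tool:
  series:
    - [[0,0,0],[0.003,0,0],1]
    - [[0,0,0],[0.003,0,0],1]

```text
time_s: 4.97
ee_pos: [0.5179, 0.0621, 0.1424]
orientation: [0.654, 0.273, 0.651, -0.272]
contact_force: [-2.7, 1.8, 8.4]
finger_gap: 0.0
```

Emit:
servo_tool:
  series:
    - [[0,0,0],[0.003,0,0],1]
    - [[0,0,0],[0.003,0,0],1]

```text
time_s: 5.13
ee_pos: [0.5179, 0.0623, 0.136]
orientation: [0.653, 0.273, 0.651, -0.272]
contact_force: [-4.6, -0.3, 17.9]
finger_gap: -0.0
```

Emit:
servo_tool:
  series:
    - [[0,0,0],[0.003,0,0],1]
    - [[0,0,0],[0.003,0,0],1]

```text
time_s: 5.3
ee_pos: [0.5179, 0.0623, 0.1304]
orientation: [0.653, 0.273, 0.652, -0.272]
contact_force: [-6.9, 0.0, 20.8]
finger_gap: 0.0
```

Emit:
servo_tool:
  series:
    - [[0,0,0],[-0.015,0,0],1]
    - [[0,0,0],[-0.03,0,0],1]
    - [[0,0,0],[-0.03,0,0],1]

```text
time_s: 5.55
ee_pos: [0.5124, 0.0612, 0.1986]
orientation: [0.649, 0.269, 0.656, -0.276]
contact_force: [0.1, -0.1, 1.1]
finger_gap: 0.0002
```

```bash
python3 look.py s4;  python3 - <<'E'
from h import *
plan([.634,-.056,.22],135)
E
```

```text
t 5.6 pos [0.5156 0.0615 0.204 ] F [2.6 0.6 3.3] q7 0.69 gap 0.0001
axes y [ 0.712  0.702 -0.005] z [ 0.702 -0.712 -0.002] x [-0.005 -0.002 -1.   ]
rotvec [-0.0068 -0.0024  0.0053] deg 0.5 shift [-0.0164  0.0017  0.1668] norm 0.1676
```

View pics/s4.png

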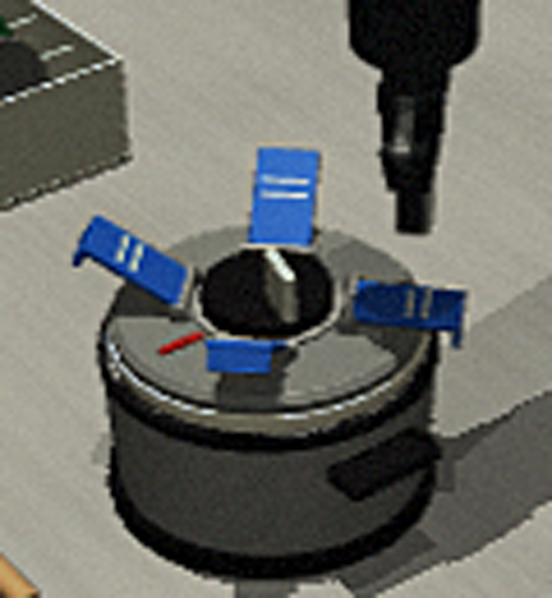

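Tab 2 is now flat, at (410,303). Next I'll go to tab 4, straight across.

Emit:
servo_tool:
  series:
    - [[0,0,0],[-0.035,0,0],1]
    - [[0,0,0],[0,0,0.04],1]
    - [[0,0,0],[0,0,0.04],1]
    - [[0,0,0],[0,0,0.04],1]
    - [[0,0,0],[0,0,0.036],1]

```text
time_s: 6.02
ee_pos: [0.6268, -0.0414, 0.2385]
orientation: [0.653, 0.268, 0.657, -0.265]
contact_force: [1.1, -0.0, 0.7]
finger_gap: -0.0
```

Emit:
servo_tool:
  series:
    - [[0,0,0],[0,0,0],1]
    - [[0,0,0],[0,0,0],1]

```text
time_s: 6.18
ee_pos: [0.6304, -0.0494, 0.2353]
orientation: [0.653, 0.269, 0.655, -0.27]
contact_force: [-0.1, 0.3, 0.5]
finger_gap: -0.0001
```

```bash
python3 - <<'E'
from h import *
plan([.635,-.057,.185],135)
E
```

```text
t 6.18 pos [ 0.6304 -0.0494  0.2353] F [-0.1  0.3  0.5] q7 0.97 gap -0.0001
axes y [ 0.704  0.71  -0.002] z [ 0.71  -0.704 -0.003] x [-0.003  0.    -1.   ]
rotvec [ 0.0046 -0.0025  0.0024] deg 0.3 shift [ 0.0503 -0.0021  0.0088] norm 0.0511
```

Emit:
servo_tool:
  series:
    - [[0,0,0],[0.025,-0.002,0.009],1]
    - [[0,0,0],[0.015,0,0],1]
    - [[0,0,0],[0.006,0,0],1]
    - [[0,0,0],[0.002,0,0],1]

```text
time_s: 6.52
ee_pos: [0.6343, -0.0569, 0.1818]
orientation: [0.652, 0.268, 0.656, -0.27]
contact_force: [-0.6, -0.2, 0.0]
finger_gap: 0.0002
```

```bash
python3 - <<'E'
from h import *
plan([.635,-.057,.180],135)
E
```

```text
t 6.52 pos [ 0.6343 -0.0569  0.1818] F [-0.6 -0.2  0. ] q7 1.01 gap 0.0002
axes y [ 0.704  0.71  -0.004] z [ 0.71  -0.704 -0.004] x [-0.006 -0.    -1.   ]
rotvec [ 0.0045 -0.0041  0.0044] deg 0.4 shift [0.0018 0.0004 0.0006] norm 0.0019
```

Emit:
servo_tool:
  series:
    - [[0,0,0],[0.005,0,0],1]
    - [[0,0,0],[0.004,0,0.001],1]
    - [[0,0,0],[0.004,0,0.001],1]

```text
time_s: 6.77
ee_pos: [0.6347, -0.0565, 0.169]
orientation: [0.652, 0.268, 0.657, -0.269]
contact_force: [-5.7, 0.4, 10.3]
finger_gap: 0.0001
```

Emit:
servo_tool:
  series:
    - [[0,0,0],[0.004,0,0.001],1]
    - [[0,0,0],[0.004,0,0.001],1]

```text
time_s: 6.93
ee_pos: [0.6352, -0.0571, 0.1634]
orientation: [0.651, 0.268, 0.657, -0.268]
contact_force: [-5.9, -0.0, 10.4]
finger_gap: 0.0001
```

Emit:
servo_tool:
  series:
    - [[0,0,0],[0.004,0,0.001],1]
    - [[0,0,0],[0.004,0,0.001],1]

```text
time_s: 7.1
ee_pos: [0.6374, -0.0586, 0.1583]
orientation: [0.652, 0.268, 0.656, -0.267]
contact_force: [-5.9, 1.3, 9.9]
finger_gap: -0.0002
```

Emit:
servo_tool:
  series:
    - [[0,0,0],[0.003,0,0.001],1]
    - [[0,0,0],[0.003,0,0],1]

```text
time_s: 7.27
ee_pos: [0.6387, -0.0594, 0.1543]
orientation: [0.653, 0.269, 0.656, -0.267]
contact_force: [-2.1, -1.8, 9.1]
finger_gap: -0.0001
```

Emit:
servo_tool:
  series:
    - [[0,0,0],[0.003,0,0.001],1]
    - [[0,0,0],[0.003,0,0],1]

```text
time_s: 7.43
ee_pos: [0.639, -0.0596, 0.1505]
orientation: [0.653, 0.269, 0.656, -0.266]
contact_force: [-4.3, -0.2, 11.6]
finger_gap: -0.0
```

Emit:
servo_tool:
  series:
    - [[0,0,0],[0.003,0,0.001],1]
    - [[0,0,0],[0.003,0,0],1]

```text
time_s: 7.6
ee_pos: [0.6395, -0.0599, 0.1464]
orientation: [0.653, 0.269, 0.656, -0.266]
contact_force: [-0.4, -0.8, 0.7]
finger_gap: 0.0
```

Emit:
servo_tool:
  series:
    - [[0,0,0],[0.003,0,0],1]
    - [[0,0,0],[0.003,0,0],1]

```text
time_s: 7.77
ee_pos: [0.6399, -0.0602, 0.1426]
orientation: [0.654, 0.27, 0.656, -0.265]
contact_force: [-4.7, 0.2, 7.4]
finger_gap: -0.0
```

Emit:
servo_tool:
  series:
    - [[0,0,0],[0.003,0,0],1]
    - [[0,0,0],[0.003,0,0],1]

```text
time_s: 7.93
ee_pos: [0.6401, -0.0603, 0.1388]
orientation: [0.654, 0.27, 0.655, -0.265]
contact_force: [-6.5, 0.8, 13.3]
finger_gap: 0.0001
```

Emit:
servo_tool:
  series:
    - [[0,0,0],[0.003,0,0],1]
    - [[0,0,0],[0.003,0,0],1]

```text
time_s: 8.1
ee_pos: [0.6402, -0.0603, 0.1357]
orientation: [0.654, 0.27, 0.655, -0.264]
contact_force: [-6.6, 1.4, 14.2]
finger_gap: 0.0001
```

Emit:
servo_tool:
  series:
    - [[0,0,0],[0.003,0,0],1]
    - [[0,0,0],[0.003,0,0],1]

```text
time_s: 8.27
ee_pos: [0.6401, -0.0603, 0.1332]
orientation: [0.654, 0.271, 0.655, -0.264]
contact_force: [-7.8, 0.6, 16.8]
finger_gap: -0.0002
```

Emit:
servo_tool:
  series:
    - [[0,0,0],[0.003,0,0],1]
    - [[0,0,0],[0.004,0,0],1]

```text
time_s: 8.43
ee_pos: [0.6402, -0.0603, 0.1305]
orientation: [0.654, 0.272, 0.655, -0.263]
contact_force: [-8.3, -0.3, 19.9]
finger_gap: 0.0002
```

Emit:
servo_tool:
  series:
    - [[0,0,0],[-0.015,0,0],1]
    - [[0,0,0],[-0.03,0,0],1]
    - [[0,0,0],[-0.04,0,0],1]
    - [[0,0,0],[-0.01,0,0],1]

```text
time_s: 8.77
ee_pos: [0.6379, -0.0597, 0.2254]
orientation: [0.652, 0.271, 0.657, -0.263]
contact_force: [1.1, -1.2, 0.5]
finger_gap: -0.0004
```

```bash
python3 look.py s5;  python3 - <<'E'
from h import *
plan([.522,-.056,.23],45)
E
```

```text
t 8.82 pos [ 0.6378 -0.0594  0.2251] F [0.6 0.4 0.8] q7 1.01 gap -0.0003
axes y [0.699 0.715 0.008] z [ 0.715 -0.699 -0.011] x [-0.002  0.013 -1.   ]
rotvec [-1.5589 -0.002  -0.0149] deg 89.3 shift [-0.0046 -0.0785 -0.0853] norm 0.116
```

View pics/s5.png

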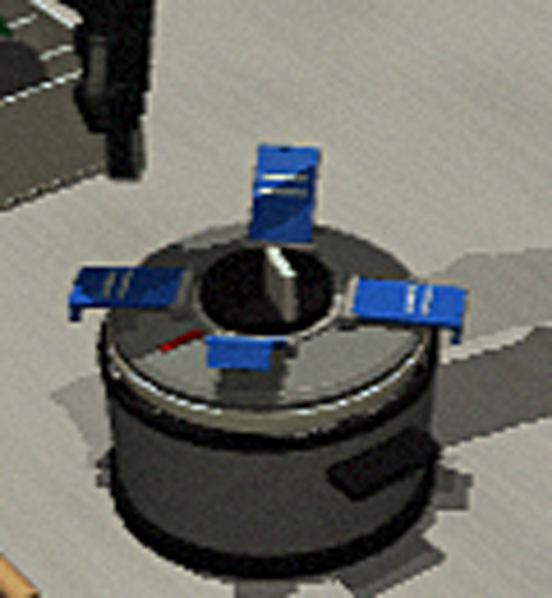

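Tabs 2 and 4 both look flat. Next is tab 3, turning the wrist 90°.

Emit:
servo_tool:
  series:
    - [[0,0,0],[-0.005,-0.027,-0.029],1]
    - [[0,0,0],[0,-0.027,-0.029],1]
    - [[0,0,0],[0,-0.025,-0.027],1]
    - [[-0.12,0,0],[0,0,0],1]
    - [[-0.12,0,0],[0,0,0],1]

```text
time_s: 9.23
ee_pos: [0.517, -0.054, 0.2253]
orientation: [0.68, 0.187, 0.685, -0.179]
contact_force: [0.7, -0.6, 0.3]
finger_gap: 0.0
```

Emit:
servo_tool:
  series:
    - [[-0.12,0,0],[0,0,0],1]
    - [[-0.12,0,0],[0,0,0],1]
    - [[-0.12,0,0],[0,0,0],1]
    - [[-0.12,0,0],[0,0,0],1]
    - [[-0.12,0,0],[0,0,0],1]

```text
time_s: 9.65
ee_pos: [0.514, -0.0514, 0.2224]
orientation: [0.705, -0.03, 0.708, 0.041]
contact_force: [0.9, -0.2, -0.7]
finger_gap: 0.0
```

Emit:
servo_tool:
  series:
    - [[-0.12,0,0],[0,0,0],1]
    - [[-0.12,0,0],[0,0,0],1]
    - [[-0.12,0,0],[0,0,0],1]
    - [[-0.12,0,0],[0,0,0],1]
    - [[-0.12,0,0],[0,0,0],1]

```text
time_s: 10.07
ee_pos: [0.5132, -0.0491, 0.2192]
orientation: [0.661, -0.245, 0.661, 0.257]
contact_force: [-0.8, -0.2, 0.6]
finger_gap: -0.0002
```

```bash
python3 - <<'E'
from h import *
plan([.521,-.057,.185],45)
E
```

```text
t 10.07 pos [ 0.5132 -0.0491  0.2192] F [-0.8 -0.2  0.6] q7 2.37 gap -0.0002
axes y [-0.664  0.748  0.016] z [0.748 0.664 0.006] x [-0.006  0.016 -1.   ]
rotvec [-0.0593  0.0066 -0.016 ] deg 3.5 shift [ 0.034  -0.0116  0.0004] norm 0.036
```

Emit:
servo_tool:
  series:
    - [[-0.059,0.006,-0.015],[0.01,-0.012,0],1]
    - [[0,0,0],[0.015,0,0],1]
    - [[0,0,0],[0.005,0,0],1]
    - [[0,0,0],[0.002,0,0],1]

```text
time_s: 10.4
ee_pos: [0.5217, -0.0566, 0.1849]
orientation: [0.653, -0.274, 0.651, 0.275]
contact_force: [-0.9, -0.7, 0.1]
finger_gap: -0.0002
```

```bash
python3 - <<'E'
from h import *
plan([.521,-.057,.180],45)
E
```

```text
t 10.4 pos [ 0.5217 -0.0566  0.1849] F [-0.9 -0.7  0.1] q7 2.45 gap -0.0002
axes y [-0.715  0.699 -0.   ] z [0.699 0.715 0.003] x [ 0.002  0.002 -1.   ]
rotvec [0.0118 0.0031 0.    ] deg 0.7 shift [ 0.0049  0.0003 -0.0008] norm 0.005
```

Emit:
servo_tool:
  series:
    - [[0,0,0],[0.006,0,-0.001],1]
    - [[0,0,0],[0.006,0,-0.001],1]
    - [[0,0,0],[0.004,0,-0.001],1]

```text
time_s: 10.65
ee_pos: [0.5209, -0.0577, 0.1694]
orientation: [0.654, -0.274, 0.65, 0.275]
contact_force: [-1.5, 2.6, 11.7]
finger_gap: -0.0
```

Emit:
servo_tool:
  series:
    - [[0,0,0],[0.004,0,-0.001],1]
    - [[0,0,0],[0.004,0,-0.001],1]
    - [[0,0,0],[0.004,0,-0.001],1]

```text
time_s: 10.9
ee_pos: [0.5218, -0.0577, 0.161]
orientation: [0.656, -0.274, 0.647, 0.275]
contact_force: [-4.0, 1.8, 13.4]
finger_gap: 0.0002
```

Emit:
servo_tool:
  series:
    - [[0,0,0],[0.003,0,-0.001],1]
    - [[0,0,0],[0.003,0,-0.001],1]

```text
time_s: 11.07
ee_pos: [0.5229, -0.0576, 0.158]
orientation: [0.659, -0.274, 0.644, 0.275]
contact_force: [-3.6, 1.8, 12.4]
finger_gap: 0.0003
```

Emit:
servo_tool:
  series:
    - [[0,0,0],[0.003,0,0],1]
    - [[0,0,0],[0.003,0,0],1]

```text
time_s: 11.23
ee_pos: [0.5246, -0.0573, 0.1543]
orientation: [0.66, -0.274, 0.643, 0.275]
contact_force: [-3.8, 0.3, 12.0]
finger_gap: 0.0001
```

Emit:
servo_tool:
  series:
    - [[0,0,0],[-0.015,0,0],1]
    - [[0,0.017,-0.017],[-0.012,0,-0.005],1]
    - [[0,0,0],[0,0,-0.004],1]
    - [[0,0,0],[0,0,0],1]

```text
time_s: 11.57
ee_pos: [0.5173, -0.064, 0.1812]
orientation: [0.657, -0.282, 0.646, 0.267]
contact_force: [0.2, -0.3, -0.6]
finger_gap: 0.0003
```

```bash
python3 - <<'E'
from h import *
plan([.519,-.059,.180],45)
E
python3 look.py s6
```

```text
t 11.57 pos [ 0.5173 -0.064   0.1812] F [ 0.2 -0.3 -0.6] q7 2.44 gap 0.0003
axes y [-0.715  0.699 -0.026] z [0.699 0.715 0.006] x [ 0.023 -0.014 -1.   ]
rotvec [0.0115 0.0065 0.0258] deg 1.7 shift [0.0012 0.0023 0.0048] norm 0.0055
```

View pics/s6.png

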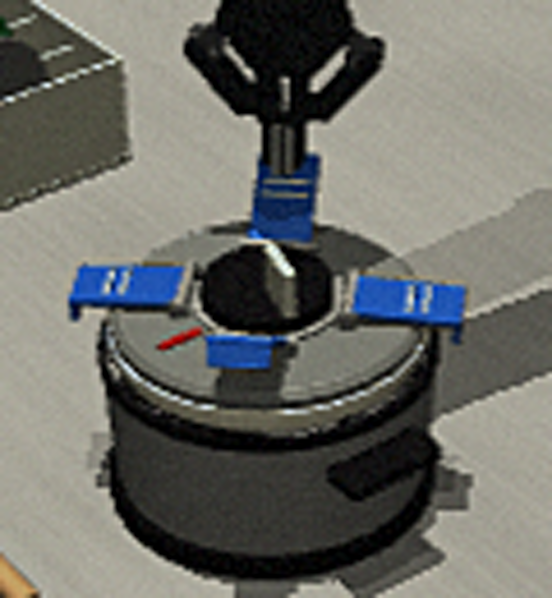

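Emit:
servo_tool:
  series:
    - [[0.01,0.006,0.025],[0.004,0.002,0.004],1]
    - [[0,0,0],[0.005,0,0],1]
    - [[0,0,0],[0.004,0,0],1]

```text
time_s: 11.87
ee_pos: [0.5193, -0.0588, 0.1666]
orientation: [0.653, -0.27, 0.653, 0.272]
contact_force: [-1.9, 0.0, 6.1]
finger_gap: 0.0003
```

Emit:
servo_tool:
  series:
    - [[0,0,0],[0.004,0,0],1]
    - [[0,0,0],[0.004,0,-0.001],1]

```text
time_s: 12.03
ee_pos: [0.5192, -0.0592, 0.1582]
orientation: [0.653, -0.269, 0.653, 0.272]
contact_force: [-3.0, 2.4, 13.0]
finger_gap: -0.0001
```

Emit:
servo_tool:
  series:
    - [[0,0,0],[0.003,0,-0.001],1]
    - [[0,0,0],[0.003,0,-0.001],1]

```text
time_s: 12.2
ee_pos: [0.5185, -0.0599, 0.1523]
orientation: [0.653, -0.269, 0.653, 0.273]
contact_force: [-2.1, -0.2, 7.6]
finger_gap: 0.0001
```

Emit:
servo_tool:
  series:
    - [[0,0,0],[0.003,0,0],1]
    - [[0,0,0],[0.003,0,0],1]

```text
time_s: 12.37
ee_pos: [0.5179, -0.061, 0.1457]
orientation: [0.653, -0.268, 0.654, 0.272]
contact_force: [0.3, -0.9, 0.5]
finger_gap: 0.0001
```

Emit:
servo_tool:
  series:
    - [[0,0,0],[0.003,0,0],1]
    - [[0,0,0],[0.003,0,0],1]

```text
time_s: 12.53
ee_pos: [0.5177, -0.0615, 0.1393]
orientation: [0.652, -0.268, 0.655, 0.272]
contact_force: [-5.2, 1.6, 17.3]
finger_gap: 0.0001
```

Emit:
servo_tool:
  series:
    - [[0,0,0],[0.003,0,0],1]
    - [[0,0,0],[0.003,0,0],1]

```text
time_s: 12.7
ee_pos: [0.5176, -0.0615, 0.1338]
orientation: [0.652, -0.267, 0.655, 0.273]
contact_force: [-6.7, 2.3, 18.3]
finger_gap: 0.0
```

Emit:
servo_tool:
  series:
    - [[0,0,0],[0.003,0,0],1]
    - [[0,0,0],[0.003,0,0],1]

```text
time_s: 12.87
ee_pos: [0.5177, -0.0615, 0.1292]
orientation: [0.652, -0.266, 0.655, 0.273]
contact_force: [-6.7, 0.2, 20.7]
finger_gap: -0.0001
```

Emit:
servo_tool:
  series:
    - [[0,0,0],[-0.015,0,0],1]
    - [[0,0,0],[-0.03,0,0],1]
    - [[0,0,0],[-0.04,0,0],1]
    - [[0,0,0],[-0.03,0,0],1]
    - [[0,0,0],[0,0,0],1]

```text
time_s: 13.28
ee_pos: [0.5163, -0.0622, 0.2424]
orientation: [0.648, -0.264, 0.659, 0.275]
contact_force: [1.1, -0.2, -0.6]
finger_gap: 0.0005
```

```bash
python3 look.py s7;  python3 - <<'E'
from h import *
plan([.636,.057,.235],45)
E
```

```text
t 13.33 pos [ 0.5152 -0.062   0.2401] F [-1.   0.3 -0.6] q7 2.43 gap 0.0001
axes y [-0.704  0.71   0.021] z [ 0.71   0.705 -0.01 ] x [-0.022  0.008 -1.   ]
rotvec [-0.0036 -0.01   -0.0212] deg 1.4 shift [ 0.0034 -0.0007  0.1696] norm 0.1696
```

View pics/s7.png

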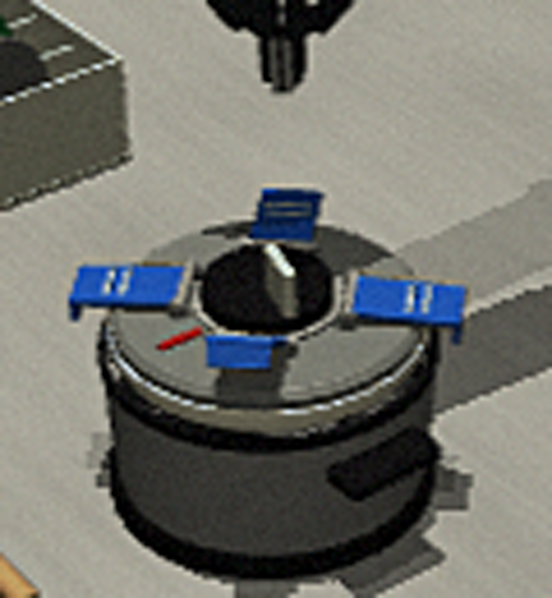

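Tab 3 is down, at (287,212). I'll cross over to tab 1.

Emit:
servo_tool:
  series:
    - [[0,-0.01,-0.02],[0,0,0.02],1]
    - [[0,0,0],[0,0,0.04],1]
    - [[0,0,0],[0,0,0.04],1]
    - [[0,0,0],[0,0,0.04],1]
    - [[0,0,0],[0,0,0.034],1]

```text
time_s: 13.75
ee_pos: [0.6366, 0.0554, 0.2317]
orientation: [0.652, -0.264, 0.659, 0.265]
contact_force: [1.0, 0.7, 0.4]
finger_gap: 0.0004
```

Emit:
servo_tool:
  series:
    - [[0,0,0],[0,0,0],1]
    - [[0,0,0],[0,0,0],1]

```text
time_s: 13.92
ee_pos: [0.639, 0.0638, 0.2255]
orientation: [0.65, -0.266, 0.659, 0.27]
contact_force: [-0.7, -0.8, 0.7]
finger_gap: 0.0
```

```bash
python3 - <<'E'
from h import *
plan([.636,.058,.182],45)
E
```

```text
t 13.92 pos [0.639  0.0638 0.2255] F [-0.7 -0.8  0.7] q7 2.24 gap 0.0
axes y [-0.701  0.713  0.011] z [ 0.713  0.701 -0.01 ] x [-0.015  0.001 -1.   ]
rotvec [-0.0089 -0.0103 -0.0109] deg 1.0 shift [ 0.0435 -0.0025 -0.0058] norm 0.044
```

Emit:
servo_tool:
  series:
    - [[-0.009,-0.01,-0.011],[0.015,-0.002,-0.005],1]
    - [[0,0,0],[0.015,0,0],1]
    - [[0,0,0],[0.005,0,0],1]
    - [[0,0,0],[0.002,0,0],1]

```text
time_s: 14.25
ee_pos: [0.6334, 0.0578, 0.1811]
orientation: [0.651, -0.271, 0.656, 0.271]
contact_force: [-0.7, 0.4, 0.2]
finger_gap: 0.0002
```

```bash
python3 - <<'E'
from h import *
plan([.636,.058,.182],45)
E
```

```text
t 14.25 pos [0.6334 0.0578 0.1811] F [-0.7  0.4  0.2] q7 2.26 gap 0.0002
axes y [-0.708  0.706  0.004] z [ 0.706  0.708 -0.006] x [-0.007 -0.002 -1.   ]
rotvec [ 0.0011 -0.0063 -0.0039] deg 0.4 shift [-0.0009 -0.0017  0.0019] norm 0.0027
```

Emit:
servo_tool:
  series:
    - [[0,0,0],[0.005,-0.002,0.002],1]
    - [[0,0,0],[0.004,0,0.001],1]
    - [[0,0,0],[0.004,0,0.001],1]

```text
time_s: 14.5
ee_pos: [0.6363, 0.0576, 0.1687]
orientation: [0.65, -0.269, 0.657, 0.271]
contact_force: [-6.7, -0.5, 10.1]
finger_gap: -0.0004
```

Emit:
servo_tool:
  series:
    - [[0,0,0],[0.004,0,0.001],1]
    - [[0,0,0],[0.004,0,0.001],1]
    - [[0,0,0],[0.004,0,0.001],1]

```text
time_s: 14.75
ee_pos: [0.639, 0.0597, 0.1601]
orientation: [0.651, -0.268, 0.656, 0.271]
contact_force: [-5.4, -0.1, 8.6]
finger_gap: 0.0004
```

Emit:
servo_tool:
  series:
    - [[0,0,0],[0.003,0,0.001],1]
    - [[0,0,0],[0.003,0,0.001],1]
    - [[0,0,0],[0.003,0,0],1]

```text
time_s: 15.0
ee_pos: [0.641, 0.0609, 0.1533]
orientation: [0.652, -0.268, 0.656, 0.271]
contact_force: [-4.7, 0.9, 11.2]
finger_gap: -0.0
```

Emit:
servo_tool:
  series:
    - [[0,0,0],[0.003,0,0.001],1]
    - [[0,0,0],[0.003,0,0],1]

```text
time_s: 15.17
ee_pos: [0.6415, 0.0612, 0.1485]
orientation: [0.652, -0.267, 0.656, 0.271]
contact_force: [0.4, 0.1, -0.3]
finger_gap: 0.0002
```

Emit:
servo_tool:
  series:
    - [[0,0,0],[0.003,0,0],1]
    - [[0,0,0],[0.003,0,0],1]
    - [[0,0,0],[0.003,0,0],1]

```text
time_s: 15.42
ee_pos: [0.642, 0.0615, 0.1416]
orientation: [0.653, -0.267, 0.655, 0.271]
contact_force: [0.0, 0.9, 0.6]
finger_gap: 0.0002
```

Emit:
servo_tool:
  series:
    - [[0,0,0],[0.003,0,0],1]
    - [[0,0,0],[0.003,0,0],1]
    - [[0,0,0],[0.003,0,0],1]

```text
time_s: 15.67
ee_pos: [0.6422, 0.0615, 0.136]
orientation: [0.653, -0.266, 0.655, 0.271]
contact_force: [-7.3, 0.7, 15.0]
finger_gap: 0.0005
```

Emit:
servo_tool:
  series:
    - [[0,0,0],[0.003,0,0],1]
    - [[0,0,0],[0.003,0,0],1]

```text
time_s: 15.83
ee_pos: [0.6422, 0.0615, 0.1332]
orientation: [0.653, -0.266, 0.655, 0.272]
contact_force: [-7.3, 0.3, 16.2]
finger_gap: 0.0001
```

Emit:
servo_tool:
  series:
    - [[0,0,0],[0.004,0,0],1]
    - [[0,0,0],[0.004,0,0],1]

```text
time_s: 16.0
ee_pos: [0.6422, 0.0615, 0.1294]
orientation: [0.654, -0.265, 0.655, 0.272]
contact_force: [-8.7, 0.1, 20.3]
finger_gap: 0.0001
```

Emit:
servo_tool:
  series:
    - [[0,0,0],[-0.015,0,0],1]
    - [[0,0,0],[-0.03,0,0],1]
    - [[0,0,0],[-0.04,0,0],1]
    - [[0,0,0],[-0.03,0,0],1]
    - [[0,0,0],[0,0,0],1]

```text
time_s: 16.42
ee_pos: [0.6422, 0.0588, 0.246]
orientation: [0.653, -0.265, 0.656, 0.271]
contact_force: [1.3, -0.0, -0.3]
finger_gap: -0.0002
```

Emit:
servo_tool:
  series:
    - [[0,0,0],[-0.01,-0.04,0],1]
    - [[0,0,0],[0,-0.04,0],1]
    - [[0,0,0],[0,-0.04,0],1]
    - [[0,0,0],[0,-0.04,0],1]
    - [[0,0,0],[0,0,0],1]

```text
time_s: 16.83
ee_pos: [0.756, -0.0535, 0.2527]
orientation: [0.653, -0.267, 0.654, 0.274]
contact_force: [-1.3, -0.4, -1.0]
finger_gap: -0.0002
```

```bash
python3 look.py s8; python3 - <<'E'
from workcell import arm
import cv2
a=arm.get_image("top")["image"][180:310,285:420]; cv2.imwrite("pics/t8.png",cv2.resize(a,(620,597),interpolation=cv2.INTER_CUBIC))
from h import *
plan([.6,.07,.23],45)
E
```

```text
t 16.93 pos [ 0.7536 -0.0474  0.2531] F [-0.5  1.5 -0.4] q7 2.45 gap -0.0007
axes y [-0.71   0.704  0.013] z [0.704 0.71  0.004] x [-0.007  0.012 -1.   ]
rotvec [ 0.0038  0.0039 -0.0131] deg 0.8 shift [ 0.0255  0.1914 -0.025 ] norm 0.1947
```

View pics/s8.png

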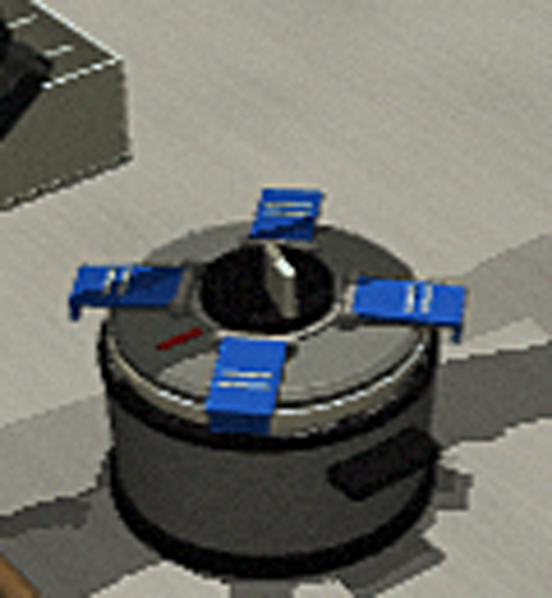

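View pics/t8.png

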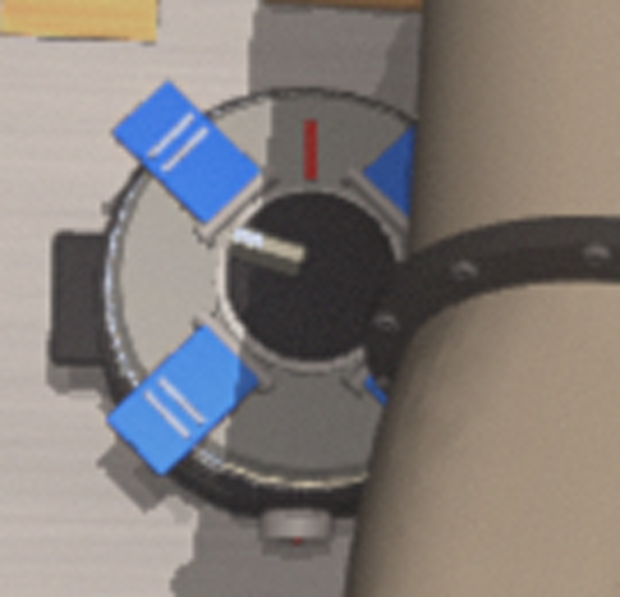

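All four tabs are flat: in the scene view they are at (130,288), (290,212), (410,300) and (247,383), with the fin unchanged. Next I'll place the shut fingers on the fin's counter-clockwise side.

Emit:
servo_tool:
  series:
    - [[0,0,0],[0,0.034,-0.014],1]
    - [[0,0,0],[0,0.034,-0.014],1]
    - [[0,0,0],[0,0.034,-0.014],1]
    - [[0,0,0],[0,0.034,-0.014],1]
    - [[0,0,0],[0,0.034,-0.014],1]

```text
time_s: 17.35
ee_pos: [0.5793, 0.0257, 0.2479]
orientation: [0.651, -0.267, 0.654, 0.277]
contact_force: [0.4, 0.9, -0.1]
finger_gap: -0.0007
```

Emit:
servo_tool:
  series:
    - [[0,0,0],[0,0.034,-0.014],1]
    - [[0,0,0],[0,0,0],1]
    - [[0,0,0],[0,0,0],1]

```text
time_s: 17.6
ee_pos: [0.5332, 0.0476, 0.2471]
orientation: [0.648, -0.269, 0.654, 0.283]
contact_force: [1.7, -0.5, 0.6]
finger_gap: -0.0001
```

```bash
python3 - <<'E'
from h import *
plan([.553,.038,.170],45)
E
```

```text
t 17.6 pos [0.5332 0.0476 0.2471] F [ 1.7 -0.5  0.6] q7 2.24 gap -0.0001
axes y [-0.719  0.695  0.02 ] z [0.695 0.719 0.   ] x [-0.014  0.014 -1.   ]
rotvec [ 0.0165  0.0002 -0.0203] deg 1.5 shift [ 0.0767 -0.0225  0.0069] norm 0.0802
```

Emit:
servo_tool:
  series:
    - [[0.016,0,-0.02],[0.01,-0.021,0.007],1]
    - [[0,0,0],[0.025,0,0],1]
    - [[0,0,0],[0.02,0,0],1]
    - [[0,0,0],[0.005,0,0],1]
    - [[0,0,0],[0,0,0],1]

```text
time_s: 18.02
ee_pos: [0.5553, 0.0421, 0.187]
orientation: [0.655, -0.273, 0.65, 0.273]
contact_force: [0.5, 0.2, 0.3]
finger_gap: 0.0004
```

```bash
python3 look.py s9;python3 - <<'E'
from h import *
plan([.555,.038,.170],45)
E
```

```text
t 18.07 pos [0.5554 0.0421 0.1874] F [ 0.   0.5 -0.1] q7 2.26 gap -0.0002
axes y [-0.712  0.702 -0.003] z [0.702 0.712 0.008] x [ 0.008  0.003 -1.   ]
rotvec [0.0068 0.0076 0.0031] deg 0.6 shift [ 0.0174 -0.0025 -0.0034] norm 0.0179
```

View pics/s9.png

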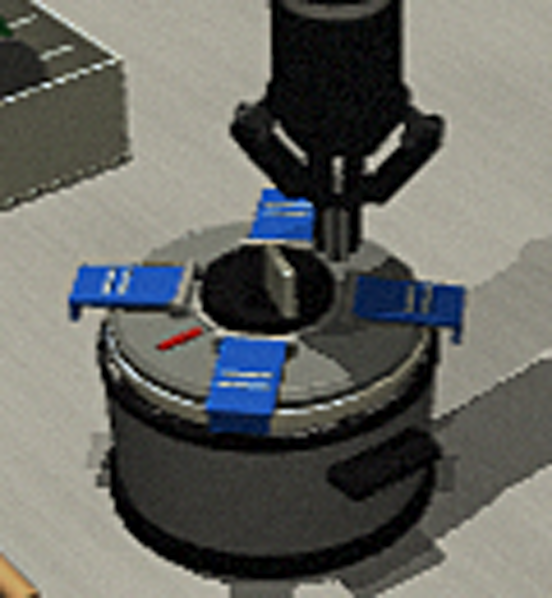

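Emit:
servo_tool:
  series:
    - [[0.007,0.007,0.003],[0.012,-0.003,-0.003],1]
    - [[0,0,0],[0.007,0,0],1]

```text
time_s: 18.23
ee_pos: [0.5578, 0.038, 0.1702]
orientation: [0.655, -0.271, 0.652, 0.27]
contact_force: [-0.1, -0.9, -0.2]
finger_gap: 0.0003
```

```bash
cat > way.py <<'E'
from h import *
import sys
d=float(sys.argv[1]); phis=[float(a) for a in sys.argv[2:]]
plan([.578,0,.168],45); o,p,r=pose()
prev=p
for f in phis:
    a=np.radians(f);u=np.array([np.cos(a),np.sin(a),0]);n=np.array([-u[1],u[0],0])
    t=CTR+.034*u+d*n+[0,0,.168]; print(f,t.round(4),r.inv().apply(t-prev).round(4)); prev=t
E
python3 way.py .018 77 67 57 47 37 27 17 8
```

```text
t 18.23 pos [0.5578 0.038  0.1702] F [-0.1 -0.9 -0.2] q7 2.26 gap 0.0003
axes y [-0.707  0.707 -0.003] z [0.707 0.707 0.004] x [ 0.005  0.001 -1.   ]
rotvec [-0.0005  0.0044  0.0028] deg 0.3 shift [ 0.0023 -0.0411 -0.0126] norm 0.0431
77.0 [0.5681 0.0372 0.168 ] [ 0.0023 -0.0078  0.0067]
67.0 [0.5747 0.0383 0.168 ] [ 0.     -0.0039  0.0055]
57.0 [0.5814 0.0383 0.168 ] [ 0.     -0.0047  0.0047]
47.0 [0.588  0.0371 0.168 ] [ 0.     -0.0055  0.0038]
37.0 [0.5943 0.0348 0.168 ] [ 0.     -0.0061  0.0028]
27.0 [0.6001 0.0315 0.168 ] [ 0.     -0.0065  0.0017]
17.0 [0.6053 0.0272 0.168 ] [ 0.     -0.0067  0.0006]
8.0 [0.6092 0.0226 0.168 ] [ 0.     -0.006  -0.0005]
```

Emit:
servo_tool:
  series:
    - [[0,0.004,0.003],[0.002,-0.008,0.006],1]
    - [[0,0,0],[0,-0.004,0.005],1]
    - [[0,0,0],[0,-0.005,0.005],1]

```text
time_s: 18.48
ee_pos: [0.579, 0.0359, 0.1664]
orientation: [0.651, -0.269, 0.656, 0.271]
contact_force: [-6.4, -0.3, 2.4]
finger_gap: -0.0003
```

```bash
python3 look.py s10;python3 way.py .018 67 57 47 37
```

```text
t 18.53 pos [0.5806 0.0359 0.1665] F [-2.5 -0.7  1.2] q7 2.28 gap 0.0
axes y [-0.706  0.708  0.004] z [ 0.708  0.706 -0.006] x [-0.007 -0.001 -1.   ]
rotvec [-0.0017 -0.0057 -0.0044] deg 0.4 shift [-0.0015 -0.0236 -0.0271] norm 0.036
67.0 [0.5747 0.0383 0.168 ] [-0.0015  0.0059 -0.0024]
57.0 [0.5814 0.0383 0.168 ] [-0.     -0.0047  0.0047]
47.0 [0.588  0.0371 0.168 ] [-0.     -0.0055  0.0038]
37.0 [0.5943 0.0348 0.168 ] [-0.     -0.0061  0.0028]
```

View pics/s10.png

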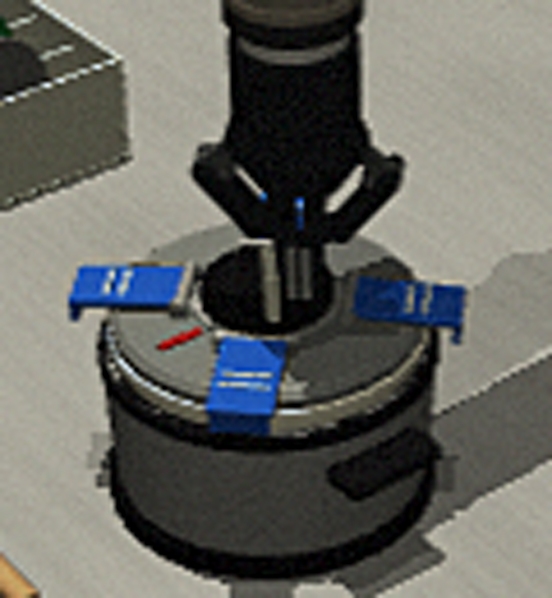

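The fin is turning: it is now nearly edge-on to the camera at (270,285), at roughly 55° from the mark.

Emit:
servo_tool:
  series:
    - [[0,-0.005,-0.004],[-0.001,-0.006,0.004],1]
    - [[0,0,0],[0,-0.006,0.003],1]

```text
time_s: 18.7
ee_pos: [0.5915, 0.0328, 0.1663]
orientation: [0.651, -0.269, 0.656, 0.271]
contact_force: [-6.9, 2.7, 1.6]
finger_gap: 0.0
```

```bash
python3 look.py s11;python3 way.py .014 37 27 17 8
```

```text
t 18.75 pos [0.5925 0.0325 0.1663] F [-3.2  1.   0.1] q7 2.29 gap -0.0001
axes y [-0.706  0.708  0.006] z [ 0.708  0.706 -0.006] x [-0.008  0.    -1.   ]
rotvec [-0.0018 -0.0055 -0.0057] deg 0.5 shift [-0.0016 -0.0127 -0.0332] norm 0.0356
37.0 [0.5967 0.0316 0.168 ] [-0.0017 -0.0035  0.0024]
27.0 [0.6019 0.0279 0.168 ] [-0.     -0.0063  0.0011]
17.0 [0.6064 0.0233 0.168 ] [-0.     -0.0064 -0.0001]
8.0 [0.6097 0.0186 0.168 ] [-0.     -0.0057 -0.001 ]
```

View pics/s11.png

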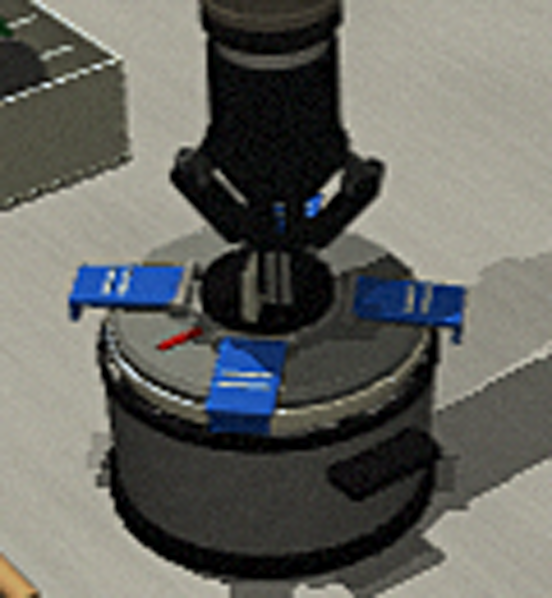

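Emit:
servo_tool:
  series:
    - [[0,-0.005,-0.005],[-0.001,-0.007,0.002],1]
    - [[0,0,0],[0,-0.006,0.001],1]

```text
time_s: 18.92
ee_pos: [0.6011, 0.028, 0.166]
orientation: [0.651, -0.269, 0.656, 0.273]
contact_force: [-5.4, 3.1, 1.1]
finger_gap: 0.0001
```

Emit:
servo_tool:
  series:
    - [[0,0,0],[-0.001,-0.005,0],1]

```text
time_s: 19.0
ee_pos: [0.6038, 0.0259, 0.1663]
orientation: [0.65, -0.268, 0.656, 0.274]
contact_force: [-4.5, 3.1, -1.7]
finger_gap: 0.0
```

```bash
python3 look.py s12;python3 way.py .014 27 17 8 0
```

```text
t 19.05 pos [0.6046 0.0252 0.1666] F [-1.7  2.2 -2.4] q7 2.31 gap 0.0
axes y [-0.707  0.707  0.01 ] z [ 0.707  0.707 -0.004] x [-0.01   0.004 -1.   ]
rotvec [ 0.0005 -0.0042 -0.0097] deg 0.6 shift [-0.0012  0.001  -0.0366] norm 0.0367
27.0 [0.6019 0.0279 0.168 ] [-0.0014  0.0038  0.    ]
17.0 [0.6064 0.0233 0.168 ] [-0.0001 -0.0064 -0.0001]
8.0 [0.6097 0.0186 0.168 ] [-0.0001 -0.0057 -0.001 ]
0.0 [0.612 0.014 0.168] [-0.     -0.0049 -0.0016]
```

View pics/s12.png

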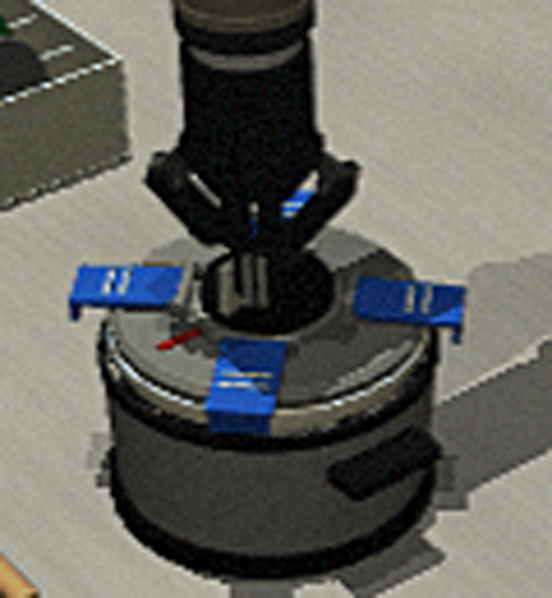

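```bash
python3 - <<'E'
from h import *
off=np.array([195/5+240,269/5+170])-np.array(proj("scene",[.578+.066,0,.14])); print("off",off)
for f in(30,25,20,15,10,5,0,-5):
    a=np.radians(f+0.5);u=np.array([np.cos(a),np.sin(a),0])
    g=lambda r,z:((np.array(proj("scene",CTR+r*u+[0,0,z]))+off-[240,150])*4.6).round(0)
    print(f,"tipTop",g(.043,.187),"tipBot",g(.043,.155),"inTop",g(.007,.187))
E
```

```text
off [0.29992826 1.0059674 ]
30 tipTop [236. 274.] tipBot [238. 318.] inTop [260. 243.]
25 tipTop [231. 273.] tipBot [233. 317.] inTop [259. 243.]
20 tipTop [225. 271.] tipBot [227. 315.] inTop [259. 243.]
15 tipTop [220. 269.] tipBot [222. 313.] inTop [258. 243.]
10 tipTop [216. 267.] tipBot [218. 311.] inTop [257. 242.]
5 tipTop [211. 265.] tipBot [214. 309.] inTop [256. 242.]
0 tipTop [207. 262.] tipBot [210. 306.] inTop [256. 241.]
-5 tipTop [204. 259.] tipBot [206. 303.] inTop [255. 241.]
```

```bash
python3 - <<'E'
import cv2
a=cv2.imread("pics/s12.png")[200:400,130:330]; cv2.imwrite("pics/s12z.png",cv2.resize(a,None,fx=3,fy=3))
E
```

```text
(no output)
```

View pics/s12z.png

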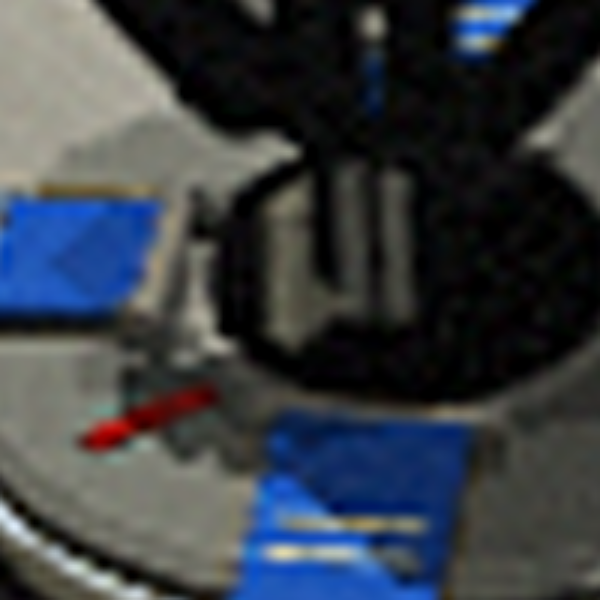

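Fin is about 17° short of the mark. I'll push on in small steps.

Emit:
servo_tool:
  series:
    - [[0,-0.004,-0.01],[-0.001,-0.006,-0.001],1]

```text
time_s: 19.13
ee_pos: [0.6076, 0.0222, 0.167]
orientation: [0.653, -0.271, 0.653, 0.272]
contact_force: [-4.1, 4.5, -2.0]
finger_gap: 0.0004
```

Emit:
servo_tool:
  series:
    - [[0,0,0],[-0.001,-0.005,-0.001],1]

```text
time_s: 19.22
ee_pos: [0.6101, 0.0194, 0.1677]
orientation: [0.652, -0.271, 0.653, 0.273]
contact_force: [-2.0, 4.3, -1.4]
finger_gap: 0.0001
```

```bash
python3 look.py s13;python3 way.py .014  0; python3 - <<'E'
import cv2
a=cv2.imread("pics/s13.png")[200:400,130:330]; cv2.imwrite("pics/s13z.png",cv2.resize(a,None,fx=3,fy=3))
E
```

```text
t 19.27 pos [0.6109 0.0185 0.1681] F [-1.2  2.4 -2.1] q7 2.33 gap 0.0001
axes y [-0.709  0.705  0.003] z [0.705 0.709 0.001] x [-0.001  0.002 -1.   ]
rotvec [ 0.0027  0.0008 -0.0026] deg 0.2 shift [ 0.0001  0.0103 -0.0363] norm 0.0378
0.0 [0.612 0.014 0.168] [ 0.     -0.0039 -0.0024]
```

View pics/s13z.png

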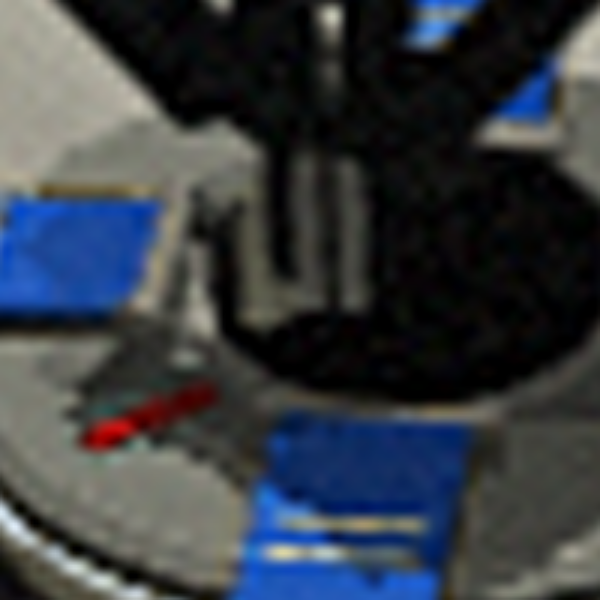

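Fin is near the mark, about 3° short by this view. I'll back off for a clear look from the top.

Emit:
servo_tool:
  series:
    - [[0,0,0],[0,0.01,0.004],1]
    - [[0,0,0],[-0.02,0.004,0.002],1]
    - [[0,0,0],[-0.035,0,0],1]
    - [[0,0,0],[-0.03,0,0],1]
    - [[0,0,0],[0,0.03,-0.02],1]

```text
time_s: 19.68
ee_pos: [0.5765, 0.0396, 0.2572]
orientation: [0.657, -0.272, 0.65, 0.268]
contact_force: [1.7, -0.1, 1.9]
finger_gap: -0.0001
```

Emit:
servo_tool:
  series:
    - [[0,0,0],[0,0.03,0.027],1]
    - [[0,0,0],[0,0.03,0.027],1]
    - [[0,0,0],[0,0.03,0.027],1]
    - [[0,0,0],[0,0.03,0.02],1]
    - [[0,0,0],[0,0,0],1]

```text
time_s: 20.1
ee_pos: [0.5588, 0.2, 0.261]
orientation: [0.661, -0.27, 0.648, 0.265]
contact_force: [-0.4, 1.0, 0.5]
finger_gap: 0.0003
```

```bash
cat > look2.py <<'E'
import sys,cv2
from workcell import arm
a=arm.get_image("top")["image"][180:310,285:420]; cv2.imwrite(f"pics/{sys.argv[1]}.png",cv2.resize(a,(620,597),interpolation=cv2.INTER_CUBIC))
E
python3 look2.py t14; python3 look.py s14; python3 way.py .014 0
```

```text
t 20.2 pos [0.5606 0.193  0.2611] F [ 0.8 -1.2  0.3] q7 1.94 gap 0.0001
axes y [-0.695  0.719 -0.017] z [0.718 0.696 0.012] x [ 0.02  -0.003 -1.   ]
rotvec [-0.0163  0.0123  0.0166] deg 1.5 shift [ 0.094  -0.1493 -0.1228] norm 0.215
0.0 [0.612 0.014 0.168] [ 0.0947 -0.1628 -0.0887]
```

View pics/t14.png

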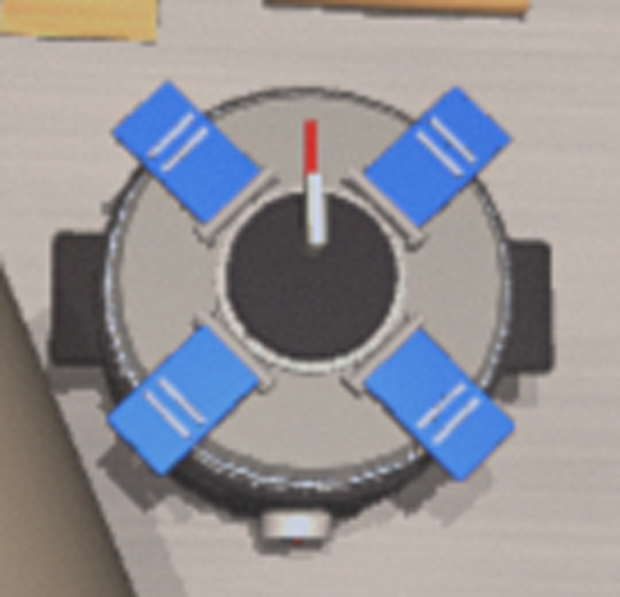

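View pics/s14.png

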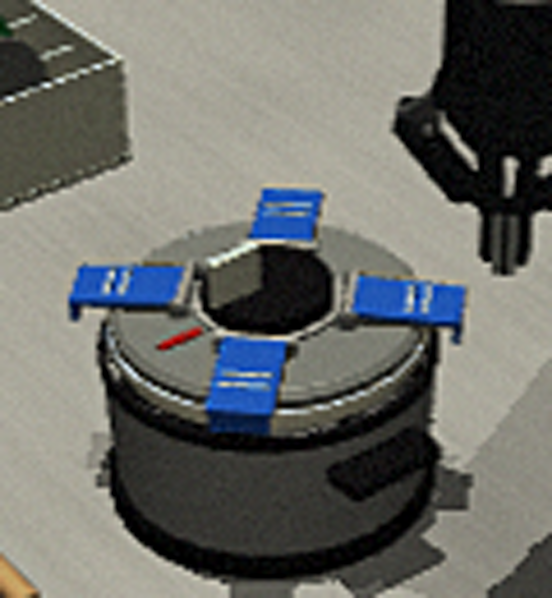

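```bash
python3 - <<'E'
from h import *
import cv2
t=lambda u,v:(285+(u+.5)/4.593-.5,180+(v+.5)/4.592-.5)
im=cv2.imread("pics/t14.png").astype(int); b,g,r=im[...,0],im[...,1],im[...,2]
def line(m,z):
    ys,xs=np.nonzero(m); P=np.array([atz("top",*t(x,y),z)[:2] for x,y in zip(xs,ys)]); c=P.mean(0); w,V=np.linalg.eigh(np.cov((P-c).T)); d=V[:,1]; d=d*np.sign(d[0]); 
    q=(P-c)@d; print(len(P),"c",c.round(4),"az",np.degrees(np.arctan2(d[1],d[0])).round(2),"ends",(c+d*q.min()).round(4),(c+d*q.max()).round(4), "len",np.ptp(q).round(4)); return c,d
red=(r>g+60)&(r>b+60); red[:100]=0; red[:,:280]=0; red[:,340:]=0; red[190:]=0
wh=(r>175)&(g>175)&(b>175); wh[:160]=0; wh[260:]=0; wh[:,:295]=0; wh[:,340:]=0
cm,dm=line(red,.14); cf,df=line(wh,.187)
# collar disc
dark=(np.maximum(np.maximum(r,g),b)<95).astype(np.uint8); dark[:185]=0;dark[370:]=0;dark[:,:215]=0;dark[:,405:]=0
cs,_=cv2.findContours(dark,0,1); c=max(cs,key=cv2.contourArea); (x,y),rad=cv2.minEnclosingCircle(c); print(x,y,rad); o=atz("top",*t(x,y),.155)[:2]; print("ctr",o)
for n,p in(("mark",cm),("fin",cf)): print(n,np.degrees(np.arctan2(*(p-o)[::-1])).round(2),np.linalg.norm(p-o).round(4))
# tab lines: triangulate vs scene
E
```

```text
728 c [6.464e-01 2.000e-04] az 0.42 ends [6.32e-01 1.00e-04] [6.601e-01 3.000e-04] len 0.0281
888 c [0.6037 0.0007] az 3.7 ends [ 5.866e-01 -4.000e-04] [0.6203 0.0018] len 0.0337
311.1416320800781 276.8863220214844 84.8847885131836
ctr [ 5.76402461e-01 -1.19851555e-04]
mark 0.26 0.07
fin 1.81 0.0273
```

The fin is about 2–3° short of the mark (image fit 3.7° vs 0.4°; position 1.8° vs 0.3°). There's plenty of time, so I'll nudge it gently once more.

```bash
python3 - <<'E'
from h import *
plan([.611,.036,.25],45)
E
```

```text
t 20.2 pos [0.5606 0.193  0.2611] F [ 0.8 -1.2  0.3] q7 1.94 gap 0.0001
axes y [-0.695  0.719 -0.017] z [0.718 0.696 0.012] x [ 0.02  -0.003 -1.   ]
rotvec [-0.0163  0.0123  0.0166] deg 1.5 shift [ 0.0126 -0.1477 -0.0731] norm 0.1653
```

Emit:
servo_tool:
  series:
    - [[-0.016,0.012,0.016],[0.002,-0.035,-0.018],1]
    - [[0,0,0],[0,-0.035,-0.018],1]
    - [[0,0,0],[0,-0.035,-0.018],1]
    - [[0,0,0],[0,-0.03,-0.015],1]
    - [[0,0,0],[0,0,0],1]

```text
time_s: 20.62
ee_pos: [0.6104, 0.0398, 0.2616]
orientation: [0.655, -0.273, 0.651, 0.269]
contact_force: [-0.6, -1.2, -0.4]
finger_gap: 0.0002
```

```bash
python3 - <<'E'
from h import *
plan([.611,.036,.25],45)
E
```

```text
t 20.62 pos [0.6104 0.0398 0.2616] F [-0.6 -1.2 -0.4] q7 2.26 gap 0.0002
axes y [-0.708  0.706 -0.008] z [0.706 0.708 0.004] x [ 0.009 -0.003 -1.   ]
rotvec [0.0015 0.0038 0.0082] deg 0.5 shift [ 0.0116 -0.003  -0.0023] norm 0.0122
```

Emit:
servo_tool:
  series:
    - [[0,0.003,0.008],[0.03,0,0],1]
    - [[0,0,0],[0.03,0,0],1]
    - [[0,0,0],[0.02,0,0],1]
    - [[0,0,0],[0.006,0,0],1]
    - [[0,0,0],[0,0,0],1]

```text
time_s: 21.03
ee_pos: [0.6154, 0.0239, 0.1773]
orientation: [0.66, -0.267, 0.652, 0.26]
contact_force: [0.3, 0.6, -0.3]
finger_gap: -0.0001
```

```bash
python3 - <<'E'
from h import *
plan([.611,.022,.168],45)
E
```

```text
t 21.03 pos [0.6154 0.0239 0.1773] F [ 0.3  0.6 -0.3] q7 2.28 gap -0.0001
axes y [-0.692  0.722 -0.013] z [0.722 0.692 0.006] x [ 0.013 -0.006 -1.   ]
rotvec [-0.0209  0.0056  0.0133] deg 1.5 shift [ 0.0092  0.0018 -0.0046] norm 0.0105
```

Emit:
servo_tool:
  series:
    - [[-0.021,0.005,0.013],[0.008,0.002,-0.005],1]
    - [[0,0,0],[0,0,0],1]
    - [[0,0,0],[0,0,0],1]

```text
time_s: 21.28
ee_pos: [0.612, 0.0197, 0.1721]
orientation: [0.655, -0.271, 0.652, 0.269]
contact_force: [0.3, -0.0, 0.0]
finger_gap: 0.0002
```

```bash
python3 - <<'E'
from h import *
plan([.6116,.0172,.168],45)
E
```

```text
t 21.28 pos [0.612  0.0197 0.1721] F [ 0.3 -0.   0. ] q7 2.31 gap 0.0002
axes y [-0.705  0.709 -0.004] z [0.709 0.705 0.003] x [ 0.004 -0.001 -1.   ]
rotvec [-0.0028  0.0025  0.0036] deg 0.3 shift [ 0.0041 -0.0014 -0.0021] norm 0.0048
```

Emit:
servo_tool:
  series:
    - [[0,0,0],[0.002,-0.001,-0.001],1]

```text
time_s: 21.37
ee_pos: [0.613, 0.0184, 0.1716]
orientation: [0.656, -0.271, 0.652, 0.268]
contact_force: [-0.8, 1.9, 1.3]
finger_gap: -0.0002
```

Emit:
servo_tool:
  series:
    - [[0,0,0],[0,-0.001,-0.001],1]

```text
time_s: 21.45
ee_pos: [0.6131, 0.018, 0.1724]
orientation: [0.656, -0.27, 0.651, 0.269]
contact_force: [-1.4, 3.1, -1.9]
finger_gap: 0.0
```

Emit:
servo_tool:
  series:
    - [[0,0,0],[0,-0.0015,-0.0015],1]

```text
time_s: 21.53
ee_pos: [0.6132, 0.0172, 0.1729]
orientation: [0.656, -0.27, 0.651, 0.27]
contact_force: [0.7, 4.0, -3.5]
finger_gap: -0.0003
```

```bash
python3 - <<'E'
from h import *
plan([.6116,.0172,.168],45)
E
```

```text
t 21.53 pos [0.6132 0.0172 0.1729] F [ 0.7  4.  -3.5] q7 2.32 gap -0.0003
axes y [-0.706  0.709 -0.004] z [0.709 0.706 0.007] x [ 0.008  0.002 -1.   ]
rotvec [-0.002   0.0072  0.0042] deg 0.5 shift [ 0.0049  0.0012 -0.0012] norm 0.0051
```

Emit:
servo_tool:
  series:
    - [[0,0,0],[0,0.008,0.006],1]
    - [[0,0,0],[-0.015,0.004,0.004],1]
    - [[0,0,0],[-0.035,0,0],1]
    - [[0,0,0],[-0.035,0,0],1]
    - [[0,0,0],[0,0.01,0],1]

```text
time_s: 21.95
ee_pos: [0.6045, 0.0401, 0.261]
orientation: [0.656, -0.271, 0.651, 0.268]
contact_force: [1.5, -1.0, 0.7]
finger_gap: 0.0002
```

Emit:
servo_tool:
  series:
    - [[0,0,0],[0,0.034,0.016],1]
    - [[0,0,0],[0,0.034,0.016],1]
    - [[0,0,0],[0,0.034,0.016],1]
    - [[0,0,0],[0,0.034,0.016],1]
    - [[0,0,0],[0,0,0],1]

```text
time_s: 22.37
ee_pos: [0.5554, 0.1882, 0.2663]
orientation: [0.662, -0.27, 0.647, 0.264]
contact_force: [0.3, 0.8, 0.2]
finger_gap: -0.0002
```

```bash
python3 look2.py t15; python3 look.py s15; python3 - <<'E'
from h import *
import cv2
plan([.56,.2,.25],45)
t=lambda u,v:(285+(u+.5)/4.593-.5,180+(v+.5)/4.592-.5)
im=cv2.imread("pics/t15.png").astype(int); b,g,r=im[...,0],im[...,1],im[...,2]
def line(m,z):
    ys,xs=np.nonzero(m); P=np.array([atz("top",*t(x,y),z)[:2] for x,y in zip(xs,ys)]); c=P.mean(0); w,V=np.linalg.eigh(np.cov((P-c).T)); d=V[:,1]; d=d*np.sign(d[0]); print(len(P),c.round(4),np.degrees(np.arctan2(d[1],d[0])).round(2)); return c,d
red=(r>g+60)&(r>b+60); red[:100]=0; red[:,:280]=0; red[:,340:]=0; red[190:]=0
wh=(r>175)&(g>175)&(b>175); wh[:160]=0; wh[260:]=0; wh[:,:295]=0; wh[:,340:]=0
line(red,.14); cf,_=line(wh,.187); print(np.degrees(np.arctan2(cf[1]+.0001,cf[0]-.5764)))
from workcell import arm
for n in("top","scene"): cv2.imwrite(f"pics/{n}F.png",arm.get_image(n)["image"])
E
```

```text
t 22.47 pos [0.5578 0.1811 0.2664] F [-0.3 -0.2  0.6] q7 1.95 gap 0.0
axes y [-0.694  0.719 -0.019] z [0.719 0.695 0.015] x [ 0.024 -0.003 -1.   ]
rotvec [-0.0174  0.015   0.0189] deg 1.7 shift [0.0164 0.0124 0.0145] norm 0.0251
759 [6.457e-01 2.000e-04] -0.13
855 [ 0.6041 -0.0007] 0.16
-1.324644513991636
```

View pics/t15.png

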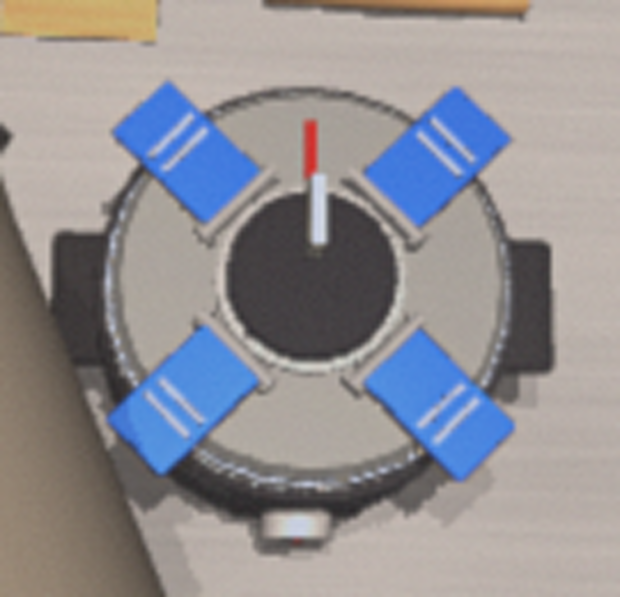

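View pics/s15.png

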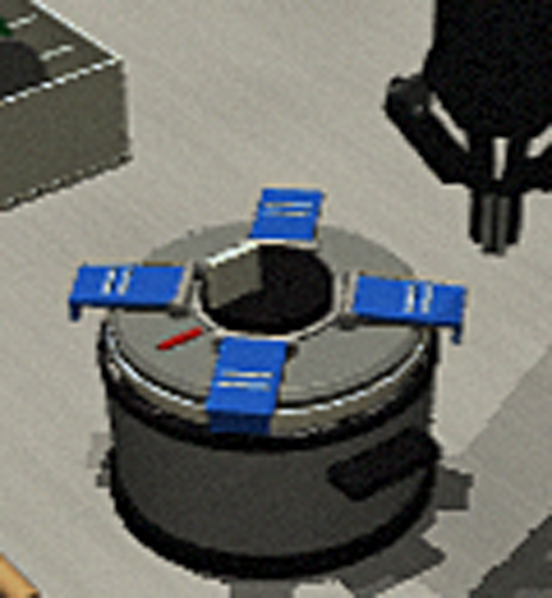

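View pics/topF.png

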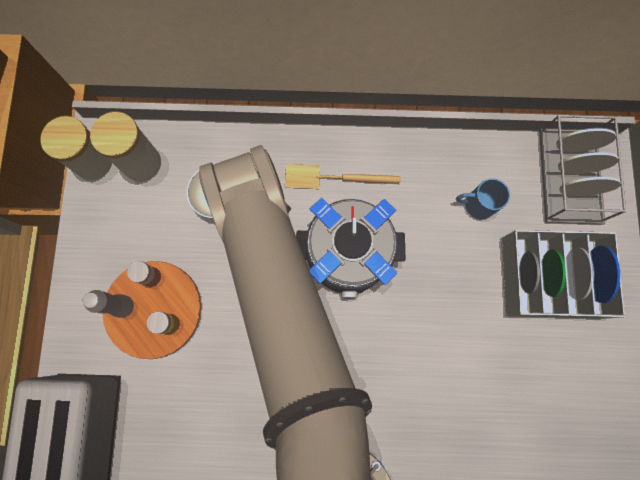

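```bash
python3 -c "
from workcell import arm
print(arm.get_obs()['contact_force'],arm.job_done())"
```

```text
the job is handed in; nothing more can be done
[ 0.10307619 -0.18747804 -0.50873541] None
```

All four snap tabs are down flat on the lid and the fin points at the red mark. I handed the job in at about 22.5 s, with the gripper clear of everything.

- **Tabs:** I pressed them in the order 2, 4, 3, 1. The highest total force I read was about 22 N. I only read the force at the end of each move, so a short peak in between could have been higher. On tabs 2 and 3 my first press slid inward towards the hinge without clicking, so I lifted and pressed again farther out. The last pictures from both cameras show all four tabs flat. I did not measure their angles.
- **Collar:** I pushed the fin clockwise with the shut fingers. The first stop was about 2–3° short, so I nudged it once more. In the last top picture the fin's direction differs from the mark's by 0.3°. Its position instead suggests about 1.5° past the mark, so the two readings disagree slightly.
- **Everything else:** in the last top picture the jars, mill, turner and mug look unmoved. The bowl is partly hidden behind the arm, and the part that shows is where it was.

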